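# Scoop the white grinding ball out of its jar for weighing

## Robot

A 6-joint arm with a two-finger parallel gripper is mounted at the origin on the work surface. World frame = base frame: x ahead of the robot, y to its left, z up, the work surface at z = 0. Lengths are in m, angles in rad, forces in N, time in s.
With the tool pointing down it reaches from about 0.425 to 0.95 m from the base axis. Payload 3.5 kg.
Tool frame: the origin (TCP) lies on the mounting face of the last link; the fingertips stand 173 mm ahead of it and the grasp point (between the pads) lies 155 mm ahead of it; z points along the fingers, x is the direction in which the jaws open and shut, and the axes are right-handed (so a half turn about z gives the same grasp; the last joint's range is limited). The gripper opens to 85 mm and grips with 20 to 120 N. Pads are 22 mm wide; open, the fingers measure 114 mm over their backs; the gripper's body (76 mm by 85 mm) begins 54 mm behind the grasp point. The pads swing forward as they close: fully open they stand 13 mm farther back than shut.
Start: joints at [-1.353, 0.286, 1.577, -0, 1.279, -0.15], TCP at [0.243, -0.63, 0.405] pointing down, gripper open.
Joint ranges: [-2.77, 2.77], [-0.9, 2.22], [0.21, 2.48], [-1.53, 4.67], [0.24, 2.81], [-2.84, 2.84]. Speed limits (rad/s): [2.79, 2.79, 3.14, 3.14, 3.14, 3.14].

## Interface

Orientations are given as a unit quaternion [x, y, z, w].
In Python, from plant import get_state, read_camera, sign_off gives the robot as it stands.
- The arm moves only by the shell command python3 -m jog 'ROWS' [FORCE]. ROWS is JSON, a list of rows, each an object of numbers: "grip": the closure, from 0 (fully open) to 1 (shut); "x", "y", "z": the shift along the tool's x, y, z in mm; "rx", "ry", "rz": the turn, a rotation vector about the tool's x, y, z in degrees. A call has 1 to 8 rows; each row shifts and turns the commanded pose from where the row before left it, along the tool's axes as they then stand; what a row does not reach is not made up. A row lasts 1/12 s, in which the tool goes at most 41.7 mm and 7.16 degrees, less where a joint would pass 70% of its speed; a pose out of reach is approached as far as the arm can. A call with a gripper value outside its range is refused whole. The fingers move at their own pace and stop on an object; FORCE is the grip in N (left out, the last holds). Time passes only in rows, so rows that do not move let the fingers close. It gives the time, the measured TCP pose, the force and the opening at its end, in the units of the state.
- get_state(): the state, without advancing time (a new reading comes with each control period).
- read_camera(name): name is "side" or "top"; returns a dict with "frame" (480x640x3 uint8, red, green, blue), "intrinsics" (3x3 intrinsics, pixels), "R" (3x3) and "t" (3): a world point X has camera coordinates R X + t. Camera axes: x right, y down, z forward; pixel columns grow to the right and rows downward; lengths in m; the calibration is good to about 2 mm. A picture is of the moment at which its call begins. There is no depth.
- sign_off(): hands the job in, once; it reports no verdict.
The state is a dict: "time": time; "qpos": joint angles; "dq": joint speeds; "joint_efforts": joint torques, N m; "eef_pos": TCP position; "tcp_rot": TCP orientation; "contact_force": force on the tool from outside, world axes, zero at the start; "wrist_torque": the same for the moment, N m; "opening": opening from 0.0 (shut) to 1.0 (fully open).
Only numpy, scipy, OpenCV 4.12 (cv2) and the standard library are available. Lean on these libraries where they do the work, as an engineer would, in place of code of your own. Each camera call takes 0.05 s, during which the arm holds its last target.

## Task

Use the scoop with the orange grip to get the white ceramic ball out of its narrow-mouthed glass jar (the other jar holds a dark ball), then stand the scoop upright on the steel pan of the balance, with the ball still in it, and let go.

Things in the scene. Friction and masses are not known exactly. Their poses are not given: they have to be found in the camera images.
- scoop_grip (a point): Centre of the orange grip (22 x 22, 60 mm tall) of a loose 0.14 kg steel scoop standing upright on its flat foot, 165 mm above that foot (x -29 to 3, y -18 to 18 mm in this frame). z points up the handle, x from the open lip to the heel. From the grip a strip 4 x 16 mm runs straight down to the heel's back wall (x 0 to 3 mm). Lip: see scoop_lip.
- scoop_lip (a point): Middle of the front edge of the scoop's pan; axes as the grip's; at x -53, z -157 mm from scoop_grip. The edge is 26 mm wide, 2 mm thick, the pan 40 mm wide from 8 mm behind it. The pan floor falls 8 degrees from here over 53 mm to the heel: with the handle upright a ball rolls to the heel and stays. Pan open above and to -x, 35 mm wide inside; walls 12 mm high in front, 22 behind, 31 at the heel.
- ball_center (a point): Centre of the loose white ceramic ball, 26 mm across, 50 g. It lies in the middle of the jar's floor. A ball of the same size but dark grey lies in the other jar.
- jar_mouth (a point): Centre of the rim (z up) of the fixed, round clear glass jar with the white ball, 112 mm tall. Mouth 94 mm wide inside, neck 10 mm deep; the shoulder widens over 14 mm to the body, 142 mm wide inside, 150 outside. Blue-grey floor 105 mm below the rim in the middle, rising 5 degrees outwards, from 47 mm radius 55 degrees up to the wall: the ball rolls back to the middle. An identical jar is nearby.
- balance_pan (a point): Centre of the top of the round steel weighing pan, 150 mm across, 45 mm above the worktop, on a cream laboratory balance 200 x 180 mm (fixed, nothing moves). z up; -x points to its display.
Things that resemble listed ones, but are neither listed nor needed, are in the scene too. Several things look just like the part that bears scoop_grip: the one meant starts farthest to the robot's left.

How it is judged:
By the outcome, as a careful person would: the job done as asked, in the order asked, and still so for the second after the job is handed in, with the robot touching nothing.
It also fails if it takes over 54 s, if anything falls off the work surface, if the arm or the gripper's body presses on something with over 40 N, if the wrist force passes 120 N, or if a joint passes its speed limit or range.

## Working session

There is one attempt and no reset: what is moved stays moved. The work goes in short steps, Python scripts to look and compute and a shell command to move; the robot and the scene stay as the last step left them, time stands still between calls to the robot, and variables do not carry over. Pictures are saved under pics/ and viewed, and the job is handed in when it is done.

```bash
ls; mkdir -p pics; python3 - <<'E'
from plant import *
import cv2,pickle
s=get_state(); print(s)
for n in("side","top"):
    c=read_camera(n); pickle.dump(c,open(f"pics/{n}0.pkl","wb")); cv2.imwrite(f"pics/{n}0.png",c["frame"][:,:,::-1]); print(n,c["intrinsics"],c["R"],c["t"])
E
```

```text
pics
{'time': 0.0, 'qpos': array([-1.35299344e+00,  2.87200304e-01,  1.57817586e+00,  2.92798275e-05,
        1.27859324e+00, -1.49963244e-01]), 'dq': array([-0.00166294, -0.00091093, -0.00034451, -0.00013464, -0.0003932 ,
        0.00044536]), 'joint_efforts': array([ 4.47328066e-04, -4.05979657e+01, -2.92623675e+01, -1.04531882e-04,
        5.85269489e-03,  2.34956396e-06]), 'eef_pos': array([ 0.24268271, -0.62960012,  0.40332421]), 'tcp_rot': array([ 8.24476200e-01, -5.65895381e-01, -8.58754124e-04, -8.21566736e-04]), 'contact_force': array([-0.40476235, -0.33919813, -0.5100168 ]), 'wrist_torque': array([ 0.0331485 , -0.02265721,  0.0312126 ]), 'opening': 1.0004853171000645}
side [[609.52139394   0.         314.15815914]
 [  0.         609.52139394 253.60283949]
 [  0.           0.           1.        ]] [[-0.9428399  -0.33314831 -0.00807056]
 [-0.25225899  0.72932219 -0.63596741]
 [ 0.21775751 -0.59757958 -0.77167371]] [0.44962981 0.2546802  0.96120217]
top [[586.68307899   0.         316.72303074]
 [  0.         586.68307899 244.09331604]
 [  0.           0.           1.        ]] [[ 0.0220271  -0.9991756  -0.03410183]
 [-0.9940438  -0.01824694 -0.10744293]
 [ 0.1067321   0.03626537 -0.99362623]] [-0.07276147  0.50629843  1.06605571]
```

View pics/side0.png

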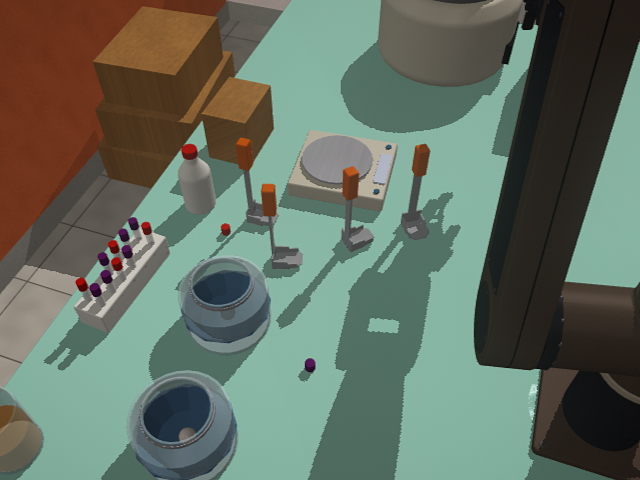

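View pics/top0.png

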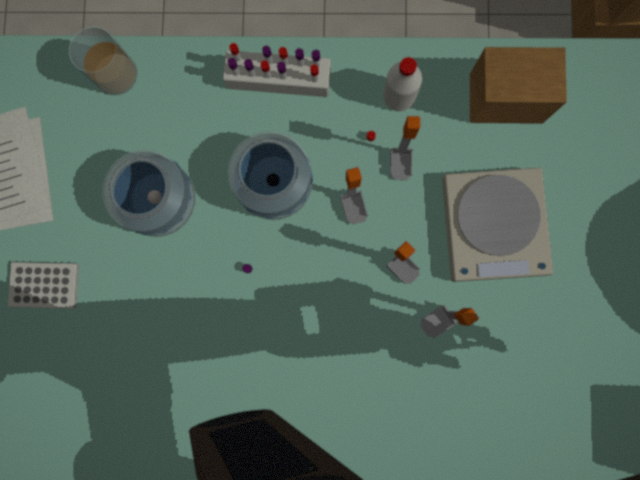

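```bash
cat > h.py <<'E'
import numpy as np,cv2,pickle
from plant import *
def snap(n,name):
    c=read_camera(n); pickle.dump(c,open(f"pics/{name}.pkl","wb")); cv2.imwrite(f"pics/{name}.png",c["frame"][:,:,::-1]); return c
def crop(name,x0,y0,x1,y1,k,out):
    f=cv2.imread(f"pics/{name}.png")[y0:y1,x0:x1]; f=cv2.resize(f,None,fx=k,fy=k,interpolation=cv2.INTER_CUBIC)
    st=20 if k>=3 else 40
    for x in range((x0//st+1)*st,x1,st): cv2.line(f,((x-x0)*k,0),((x-x0)*k,5),(0,255,255),1); cv2.putText(f,str(x),((x-x0)*k-10,16),0,.4,(0,255,255),1)
    for y in range((y0//st+1)*st,y1,st): cv2.line(f,(0,(y-y0)*k),(5,(y-y0)*k),(0,255,255),1); cv2.putText(f,str(y),(7,(y-y0)*k+4),0,.4,(0,255,255),1)
    cv2.imwrite(f"pics/{out}.png",f)
CAM={n:pickle.load(open(f"pics/{n}0.pkl","rb")) for n in("side","top")}
def proj(n,X):
    c=CAM[n]; p=(c["R"]@np.atleast_2d(X).T).T+c["t"]; q=(c["intrinsics"]@p.T).T; return q[:,:2]/q[:,2:]
def ray(n,uv):
    c=CAM[n]; d=c["R"].T@np.linalg.inv(c["intrinsics"])@np.array([uv[0],uv[1],1.]); o=-c["R"].T@c["t"]; return o,d/np.linalg.norm(d)
def onz(n,uv,z):
    o,d=ray(n,uv); return o+d*(z-o[2])/d[2]
def tri(uvs,uvt):
    (o1,d1),(o2,d2)=ray("side",uvs),ray("top",uvt)
    A=np.array([d1,-d2]).T; s=np.linalg.lstsq(A,o2-o1,rcond=None)[0]
    a,b=o1+s[0]*d1,o2+s[1]*d2; return (a+b)/2,np.linalg.norm(a-b)
E
python3 - <<'E'
from h import *
crop("top0",330,150,440,260,6,"c1")
crop("side0",240,170,330,290,5,"c2")
crop("top0",90,130,210,250,5,"c3")
crop("side0",110,360,250,480,5,"c4")
for n in CAM: print(n,-CAM[n]["R"].T@CAM[n]["t"])
E
```

```text
side [0.2788653  0.53844427 0.90733152]
top [ 0.39110317 -0.10212399  1.1111778 ]
```

View pics/c1.png

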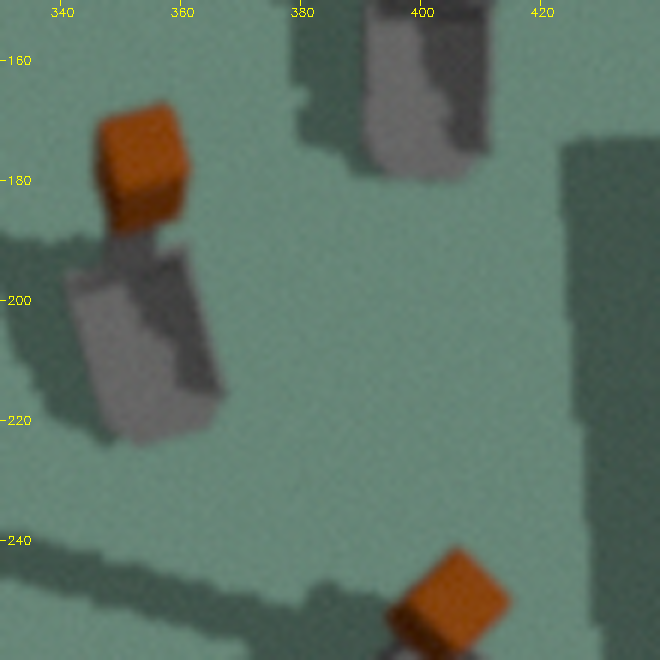

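View pics/c2.png

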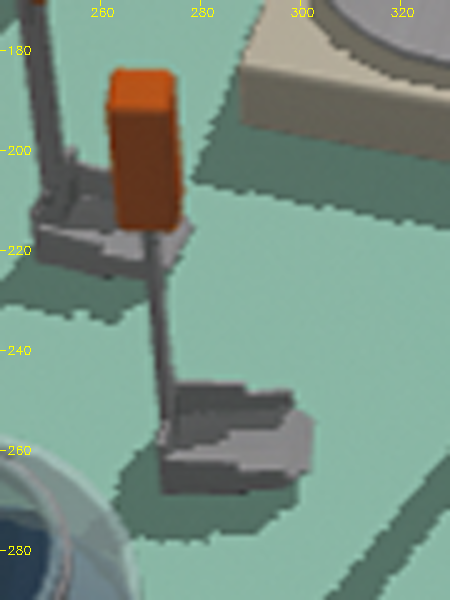

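View pics/c3.png

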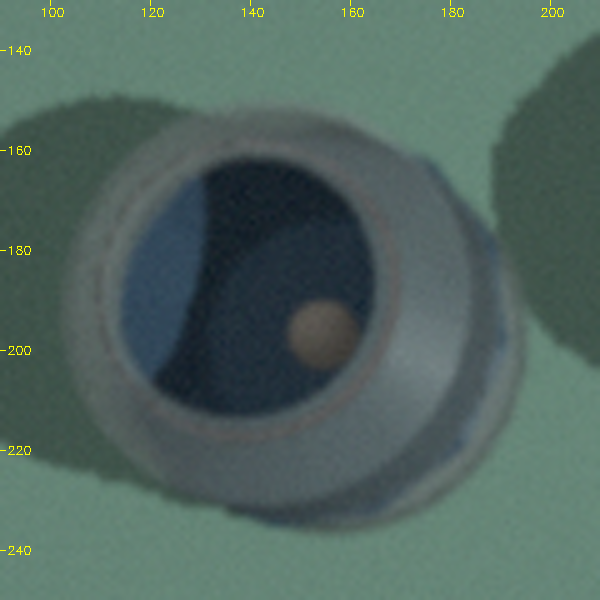

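View pics/c4.png

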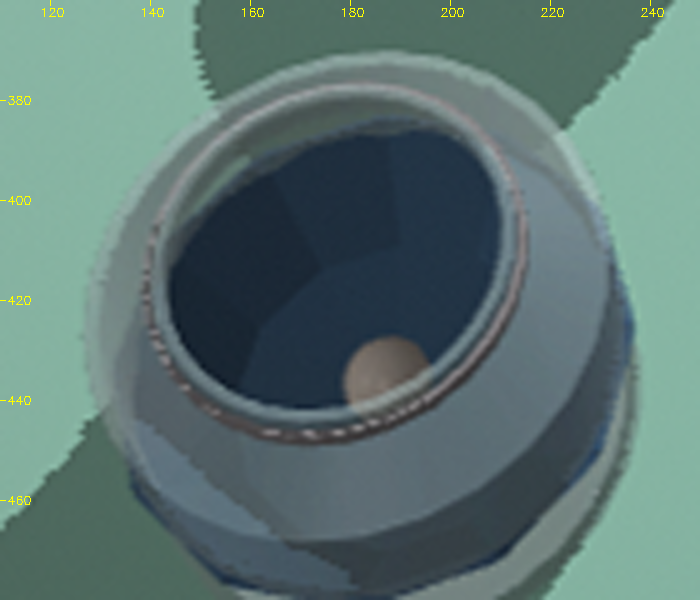

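```bash
cat >> h.py <<'E'
def Rz(a): c,s=np.cos(a),np.sin(a); return np.array([[c,-s,0],[s,c,0],[0,0,1.]])
def scoop_pts(x,y,yaw,z0=0.):
    P=[]
    for zz in(135,195): P+=[[a,b,zz-165] for a,b in((11,11),(11,-11),(-11,-11),(-11,11))]
    P+=[[-53,13,-157],[-53,-13,-157],[3,18,-165],[3,-18,-165],[-29,-18,-165],[-29,18,-165]]
    P+=[[-45,20,-146],[-45,-20,-146],[3,20,-134],[3,-20,-134]]
    P=np.array(P)/1000; return P@Rz(yaw).T+[x,y,0.165+z0]
E
python3 - <<'E'
from h import *
print(tri((187,436),(154.5,196.5)))
print("ball z.02",onz("top",(154.5,196.5),.02),onz("side",(187,436),.02))
print("grip",tri((269,187.8),(353.8,174.2)),onz("top",(353.8,174.2),.195),onz("side",(269,187.8),.195))
# lip
print("lip",onz("top",(362-4,221.5),.008), onz("top",(353,224),.008),onz("top",(366,221),.008),onz("side",(302,458),.008))
E
```

```text
(array([0.59434487, 0.25061073, 0.01496878]), np.float64(0.0009660412534883084))
ball z.02 [0.59388496 0.24914762 0.02      ] [0.59207352 0.25215599 0.02      ]
grip (array([ 0.60143765, -0.12560488,  0.19147529]), np.float64(0.0032620674766114027)) [ 0.60225454 -0.12515128  0.195     ] [ 0.59815285 -0.12238626  0.195     ]
lip [ 0.55411026 -0.13919411  0.008     ] [ 0.54916369 -0.12980503  0.008     ] [ 0.55532471 -0.15431061  0.008     ] [0.41765084 0.2221343  0.008     ]
```

```bash
cat >> h.py <<'E'
def overlay(name,cam,pts_list,x0,y0,x1,y1,k,out):
    f=cv2.imread(f"pics/{name}.png")[y0:y1,x0:x1]; f=cv2.resize(f,None,fx=k,fy=k,interpolation=cv2.INTER_CUBIC)
    for col,P,closed in pts_list:
        q=((proj(cam,P)+.5-[x0,y0])*k).astype(int)
        if closed is None:
            for a in q: cv2.circle(f,tuple(map(int,a)),2,col,-1)
        else: cv2.polylines(f,[q.reshape(-1,1,2)],closed,col,1)
    cv2.imwrite(f"pics/{out}.png",f)
def circ(c,r,n=48): a=np.linspace(0,2*np.pi,n,endpoint=False); return np.c_[c[0]+r*np.cos(a),c[1]+r*np.sin(a),c[2]+0*a]
def scoop_ov(P): g=(0,255,0);m=(255,0,255); return [(g,P[4:8],True),(g,P[0:4],True),(m,P[8:10],False),(m,P[10:14],True),((0,255,255),P[14:18],None)]
E
python3 - <<'E'
from h import *
P=scoop_pts(.600,-.125,np.radians(17))
overlay("top0","top",scoop_ov(P),330,150,430,240,5,"o1")
overlay("side0","side",scoop_ov(P),240,170,330,290,5,"o2")
j=np.array([.5935,.2505,.0])
J=[((0,255,0),circ(j+[0,0,.112],.047),True),((0,255,255),circ(j,.075),True),((255,0,255),circ(j+[0,0,.02],.013),True),((0,255,0),circ(j+[0,0,.088],.075),True)]
overlay("top0","top",J,90,130,210,250,4,"o3")
overlay("side0","side",J,110,360,250,480,4,"o4")
a,b,c,d=[cv2.imread(f"pics/o{i}.png") for i in(1,2,3,4)]
def st(a,b):
    h=max(a.shape[0],b.shape[0]); z=[cv2.copyMakeBorder(i,0,h-i.shape[0],0,0,0) for i in(a,b)]; return np.hstack(z)
cv2.imwrite("pics/oa.png",st(a,b)); t=st(c,d); print(t.shape); cv2.imwrite("pics/ob.png",t[:,:])
E
```

```text
(480, 1040, 3)
```

View pics/oa.png

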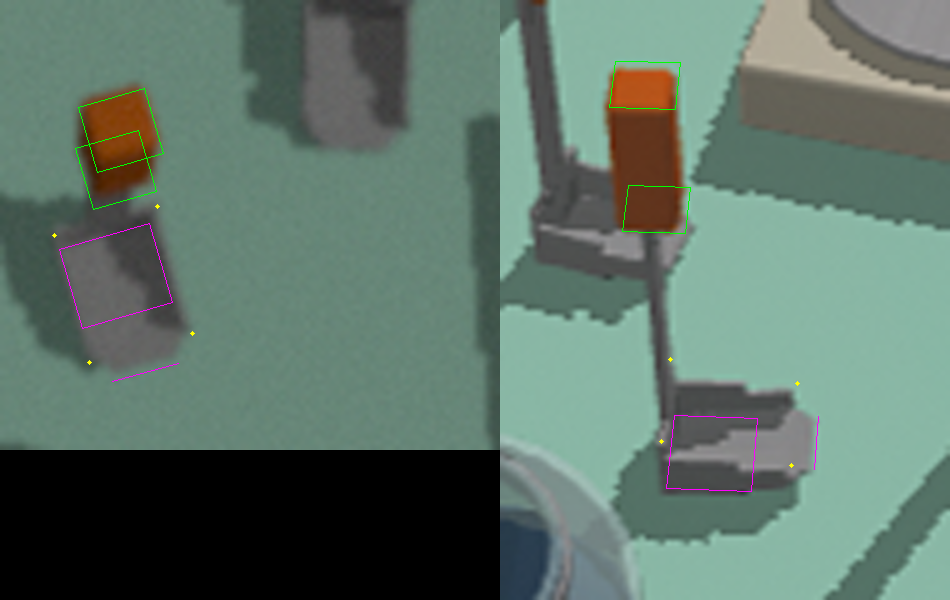

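View pics/o3.png

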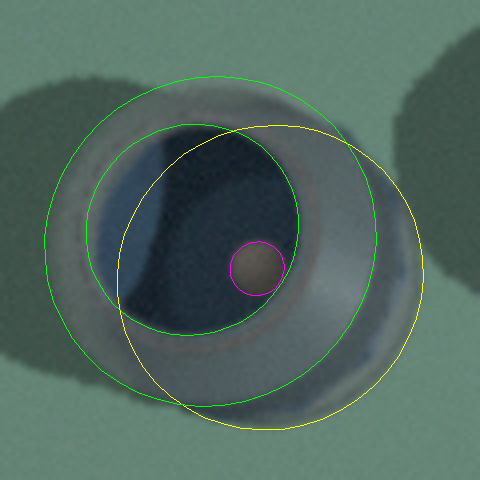

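View pics/o4.png

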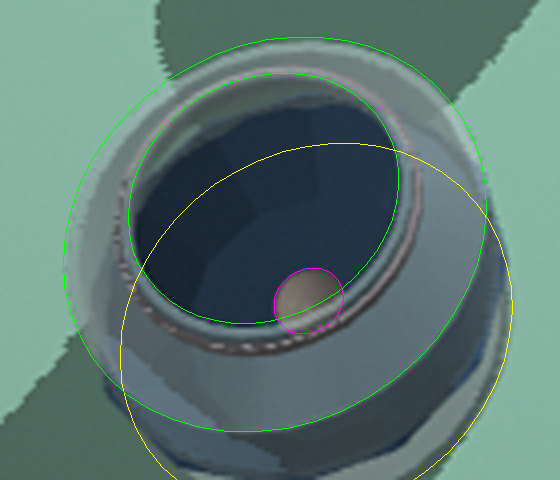

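```bash
python3 - <<'E'
from h import *
from scipy.optimize import least_squares
crop("top0",338,160,372,230,10,"d1")
crop("side0",255,180,320,275,8,"d2")
a=cv2.imread("pics/d1.png");b=cv2.imread("pics/d2.png");h=max(a.shape[0],b.shape[0])
t=np.hstack([cv2.copyMakeBorder(i,0,h-i.shape[0],0,0,0) for i in(a,b)]);t=cv2.resize(t,None,fx=.75,fy=.75);print(t.shape);cv2.imwrite("pics/d.png",t)
E
```

```text
(570, 645, 3)
```

View pics/d.png

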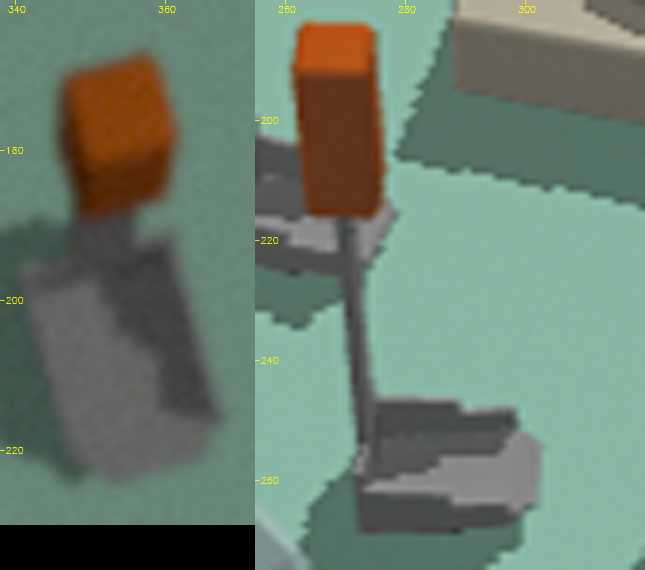

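```bash
python3 - <<'E'
from h import *
from scipy.optimize import least_squares
# point set local mm : top px, side px
G=9.5 # chamfered half
L=np.array([[G,G,30],[G,-G,30],[-G,-G,30],[-G,G,30],[-G,G,-30],[-G,-G,-30],[3,20,-134],[3,-20,-134],[-53,13,-157],[-53,-13,-157]])/1000
T=np.array([[346.7,170],[358,167.3],[361.3,177.3],[351.3,181],[348.4,188.7],[360,186],[341.3,196],[361.2,191.5],[352.7,224.5],[365.3,220.7]])-.0
d=lambda u,v:[255+(u-255)/6,180+v/6]
# local side points: grip top corners: far/near
Sd=np.array([d(303,27),d(373,27),d(376,70),d(296,70),d(383,215),d(304,213),d(538,445),d(535,505)])
# candidate correspondences in side : project to see order
P=lambda p:(L@Rz(p[2]).T)+[p[0],p[1],.165]
p0=[.6015,-.1245,np.radians(16)]
print(proj("side",P(p0)).round(1)); print(Sd.round(1)); print((proj("top",P(p0))-T).round(1))
def res(p): return np.r_[(proj("top",P(p))+p[3:5]-T).ravel(),p[3:5]*2]
r=least_squares(res,p0+[0,0]); print(r.x[:2],np.degrees(r.x[2]),r.x[3:],r.fun.round(1))
E
```

```text
[[261.3 190.3]
 [262.6 182.3]
 [273.9 182.7]
 [272.7 190.7]
 [274.8 215.5]
 [275.9 207.6]
 [270.8 257.8]
 [273.  241.4]
 [301.5 263.8]
 [302.5 253.2]]
[[263.  184.5]
 [274.7 184.5]
 [275.2 191.7]
 [261.8 191.7]
 [276.3 215.8]
 [263.2 215.5]
 [302.2 254.2]
 [301.7 264.2]]
[[-0.7  0.5]
 [-0.4  0.2]
 [-0.6  1.5]
 [-2.1  0.9]
 [ 0.   0.7]
 [-0.7  0.5]
 [-1.2 -0.3]
 [-0.3 -1.3]
 [-1.4  0.6]
 [-0.7  0.9]]
[ 0.60235606 -0.1257179 ] 16.89823017006922 [-0.00509897  0.06426848] [ 0.1  0.2  0.3 -0.4  0.3  0.9 -1.3  0.5  0.9  0.4  0.1  0.  -0.5 -0.6
  0.2 -1.9 -0.3  0.2  0.3  0.3 -0.   0.1]
```

```bash
cat >> h.py <<'E'
from scipy.spatial.transform import Rotation as Ro
import json
GR=np.array([.601,-.1255,.165]); YAW=16.7; JAR=np.array([.5935,.2505,.112])
def cur():
    s=get_state(); return np.array(s["eef_pos"]),Ro.from_quat(s["tcp_rot"]),s
def down(heading,tilt=0):
    "tool x at heading, z down; tilt deg: rotate about tool y"
    h=np.radians(heading); M=np.array([[np.cos(h),np.sin(h),0],[np.sin(h),-np.cos(h),0],[0,0,-1]]); return Ro.from_matrix(M)*Ro.from_euler('y',tilt,degrees=True)
def plan(pos,rot,n,off=(0,0,0)):
    "off: point in tool frame that should move straight to world 'pos'"
    off=np.array(off); p,R,s=cur(); rv=(R.inv()*rot).as_rotvec()/n
    a=p+R.apply(off); rows=[]; prev=p; 
    for k in range(1,n+1):
        Rk=R*Ro.from_rotvec(rv*k); pk=a+(pos-a)*k/n-Rk.apply(off)
        Rp=R*Ro.from_rotvec(rv*(k-1)); d=Rp.inv().apply(pk-prev)*1000; prev=pk
        r=dict(zip(("x","y","z","rx","ry","rz"),[*d.round(1),*np.degrees(rv).round(2)])); rows.append({k:float(v) for k,v in r.items() if abs(v)>.04})
    for i in range(0,n,8): print(json.dumps(rows[i:i+8]).replace(" ",""))
    print("max mm",max(np.linalg.norm([r.get(k,0) for k in "xyz"]) for r in rows),"deg",np.degrees(np.linalg.norm(rv)))
def rep():
    p,R,s=cur(); M=R.as_matrix(); print("t %.2f"%s["time"],p.round(4),"hdg %.1f"%np.degrees(np.arctan2(M[1,0],M[0,0])),"z",M[:,2].round(3),"F",s["contact_force"].round(1),"open %.3f"%s["opening"],"q",s["qpos"].round(2)); 
E
python3 - <<'E'
from h import *
plan(np.array([.601,-.1255,.445]),down(16.7),16)
for c in((497,214),): print(onz("top",c,.045))
E
```

```text
[{"x":-21.4,"y":-32.2,"z":-2.5,"rz":-5.35},{"x":-18.3,"y":-34.1,"z":-2.5,"rz":-5.35},{"x":-15.0,"y":-35.6,"z":-2.6,"rz":-5.35},{"x":-11.6,"y":-36.9,"z":-2.6,"rz":-5.35},{"x":-8.1,"y":-37.8,"z":-2.6,"rz":-5.35},{"x":-4.6,"y":-38.4,"z":-2.6,"rz":-5.35},{"x":-1.0,"y":-38.6,"z":-2.6,"rz":-5.35},{"x":2.7,"y":-38.6,"z":-2.6,"rz":-5.35}]
[{"x":6.2,"y":-38.2,"z":-2.6,"rz":-5.35},{"x":9.8,"y":-37.4,"z":-2.6,"rz":-5.35},{"x":13.2,"y":-36.3,"z":-2.6,"rz":-5.35},{"x":16.5,"y":-34.9,"z":-2.6,"rz":-5.35},{"x":19.7,"y":-33.2,"z":-2.6,"rz":-5.35},{"x":22.7,"y":-31.3,"z":-2.6,"rz":-5.35},{"x":25.6,"y":-29.0,"z":-2.6,"rz":-5.35},{"x":28.2,"y":-26.5,"z":-2.6,"rz":-5.35}]
max mm 38.78711126134557 deg 5.351764437989853
[ 0.56672473 -0.39021267  0.045     ]
```

```bash
python3 -m jog '[{"x":-21,"y":-32,"z":-3,"rz":-5.35},{"x":-18,"y":-34,"z":-3,"rz":-5.35},{"x":-15,"y":-36,"z":-3,"rz":-5.35},{"x":-12,"y":-37,"z":-3,"rz":-5.35},{"x":-8,"y":-38,"z":-3,"rz":-5.35},{"x":-5,"y":-38,"z":-3,"rz":-5.35},{"x":-1,"y":-39,"z":-3,"rz":-5.35},{"x":3,"y":-39,"z":-3,"rz":-5.35}]'
python3 -m jog '[{"x":6,"y":-38,"z":-3,"rz":-5.35},{"x":10,"y":-37,"z":-3,"rz":-5.35},{"x":13,"y":-36,"z":-3,"rz":-5.35},{"x":16,"y":-35,"z":-3,"rz":-5.35},{"x":20,"y":-33,"rz":-5.35},{"x":23,"y":-31,"rz":-5.35},{"x":26,"y":-29,"rz":-5.35},{"x":28,"y":-26,"rz":-5.35}]'
python3 -m jog '[{},{}]'
python3 - <<'E'
from h import *
rep(); plan(np.array([.601,-.1255,.445]),down(16.7),2)
c=snap("top","t1");c=snap("side","s1")
E
```

```text
t 0.10 [ 0.2427 -0.6296  0.4035] hdg -68.9 z [-0.     0.002 -1.   ] F [ 0.2 -0.3 -0.8] open 0.999 q [-1.35  0.29  1.58 -0.    1.28 -0.15]
[{"x":-170.8,"y":-257.8,"z":-20.3,"rx":-0.05,"rz":-42.81},{"x":49.9,"y":-305.2,"z":-20.7,"rx":-0.05,"rz":-42.81}]
max mm 309.9444143713514 deg 42.81411550391882$[0]: bad value
$[0]: bad value
$[0]: bad value
```

```bash
python3 -m jog --help; python3 -m jog '[{"grip":0,"x":-21,"y":-32,"z":-3,"rx":0,"ry":0,"rz":-5.35}]'
```

```text
time: 0.28
eef_pos: [0.262, -0.6016, 0.4061]
tcp_rot: [0.849, -0.528, -0.001, 0.001]
contact_force: [1.2, 0.4, 0.4]
opening: 0.995invalid input: not JSON, or not a number
```

```bash
python3 -m jog '[{"grip":0,"x":-18,"y":-34,"z":-3,"rz":-5.35}]'
```

```text
$[0]: bad value
```

```bash
python3 -m jog '[{"grip":0,"x":-18,"y":-34,"z":-3,"rx":0,"ry":0,"rz":-5.35},{"grip":0,"x":-15,"y":-36,"z":-3,"rx":0,"ry":0,"rz":-5.35},{"grip":0,"x":-12,"y":-37,"z":-3,"rx":0,"ry":0,"rz":-5.35},{"grip":0,"x":-8,"y":-38,"z":-3,"rx":0,"ry":0,"rz":-5.35},{"grip":0,"x":-5,"y":-38,"z":-3,"rx":0,"ry":0,"rz":-5.35},{"grip":0,"x":-1,"y":-39,"z":-3,"rx":0,"ry":0,"rz":-5.35},{"grip":0,"x":3,"y":-39,"z":-3,"rx":0,"ry":0,"rz":-5.35}]'
python3 -m jog '[{"grip":0,"x":6,"y":-38,"z":-3,"rx":0,"ry":0,"rz":-5.35},{"grip":0,"x":10,"y":-37,"z":-3,"rx":0,"ry":0,"rz":-5.35},{"grip":0,"x":13,"y":-36,"z":-3,"rx":0,"ry":0,"rz":-5.35},{"grip":0,"x":16,"y":-35,"z":-3,"rx":0,"ry":0,"rz":-5.35},{"grip":0,"x":20,"y":-33,"z":0,"rx":0,"ry":0,"rz":-5.35},{"grip":0,"x":23,"y":-31,"z":0,"rx":0,"ry":0,"rz":-5.35},{"grip":0,"x":26,"y":-29,"z":0,"rx":0,"ry":0,"rz":-5.35},{"grip":0,"x":28,"y":-26,"z":0,"rx":0,"ry":0,"rz":-5.35}]'
sed -i 's/rows.append({k:float(v) for k,v in r.items() if abs(v)>.04})/rows.append({"grip":G,**{k:float(v)+0. for k,v in r.items()}})/; s/def plan(pos,rot,n,off=(0,0,0)):/def plan(pos,rot,n,off=(0,0,0),G=0):/' h.py
python3 - <<'E'
from h import *
rep(); plan(np.array([.601,-.1255,.445]),down(16.7),2)
c=snap("top","t1");c=snap("side","s1");rep()
E
```

```text
time: 0.87
eef_pos: [0.423, -0.3755, 0.4288]
tcp_rot: [0.975, -0.224, 0.0, -0.0]
contact_force: [0.6, -0.5, 0.8]
opening: 0.999
time: 1.53
eef_pos: [0.6022, -0.1249, 0.4406]
tcp_rot: [0.989, 0.147, -0.0, 0.0]
contact_force: [0.5, -0.8, 0.3]
opening: 1.003
t 1.53 [ 0.6022 -0.1249  0.4406] hdg 16.9 z [-0. -0. -1.] F [ 0.5 -0.8  0.3] open 1.003 q [-0.37  0.13  1.69 -0.    1.32 -0.67]
[{"grip":0,"x":-0.7,"y":0.1,"z":-2.2,"rx":0.0,"ry":0.0,"rz":0.12},{"grip":0,"x":-0.7,"y":0.1,"z":-2.2,"rx":0.0,"ry":0.0,"rz":0.12}]
max mm 2.3108440016582685 deg 0.12403916094475977
t 1.63 [ 0.6033 -0.1225  0.4403] hdg 17.1 z [ 0.     0.002 -1.   ] F [-0.3 -0.6  0.5] open 0.998 q [-0.37  0.13  1.69  0.    1.32 -0.66]
```

View pics/s1.png

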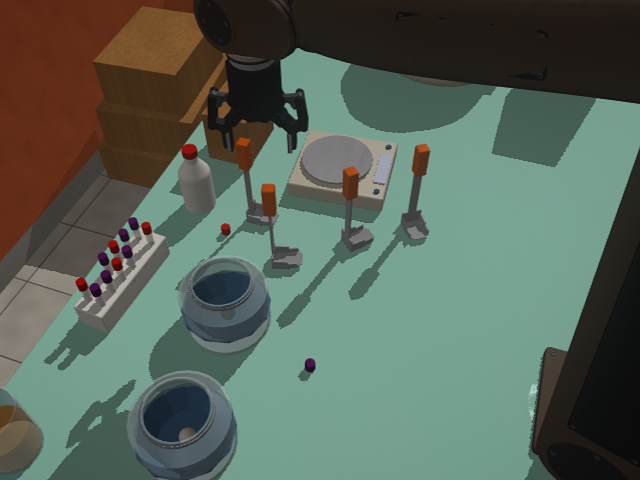

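```bash
python3 - <<'E'
from h import *
print(proj("side",[[.6033,-.1225,.267],[.601,-.1255,.195]]))
crop("s1",190,60,330,290,3,"s1c")
E
python3 -m jog '[{"grip":0,"x":-3,"y":2,"z":35,"rx":0,"ry":0,"rz":0.4},{"grip":0,"x":0,"y":0,"z":35,"rx":0,"ry":0,"rz":0},{"grip":0,"x":0,"y":0,"z":10,"rx":0,"ry":0,"rz":0},{"grip":0,"x":0,"y":0,"z":0,"rx":0,"ry":0,"rz":0}]'
python3 - <<'E'
from h import *
c=snap("top","t2");c=snap("side","s2");rep()
crop("s2",190,60,330,290,3,"s2c")
crop("t2",290,100,450,260,4,"t2c")
E
```

```text
[[263.01465979 154.11431632]
 [268.12265746 186.16836645]]
time: 1.97
eef_pos: [0.5978, -0.1295, 0.356]
tcp_rot: [0.99, 0.141, -0.004, -0.002]
contact_force: [-0.4, -0.2, -0.4]
opening: 1.001
t 2.07 [ 0.5993 -0.1301  0.3615] hdg 16.2 z [ 0. -0. -1.] F [-0.6  0.5  0.2] open 0.997 q [-0.38  0.19  1.77 -0.    1.18 -0.66]
```

View pics/s2c.png

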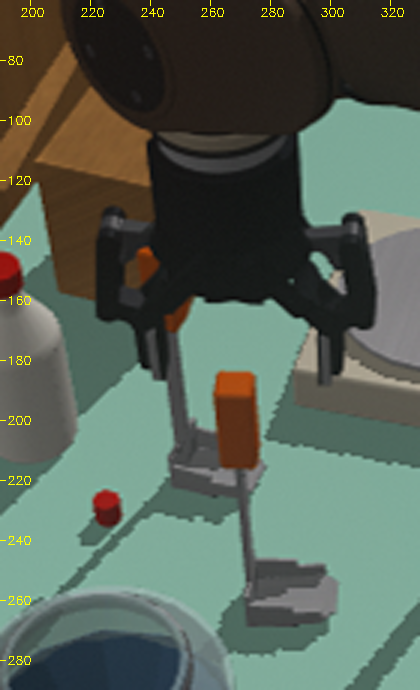

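View pics/t2c.png

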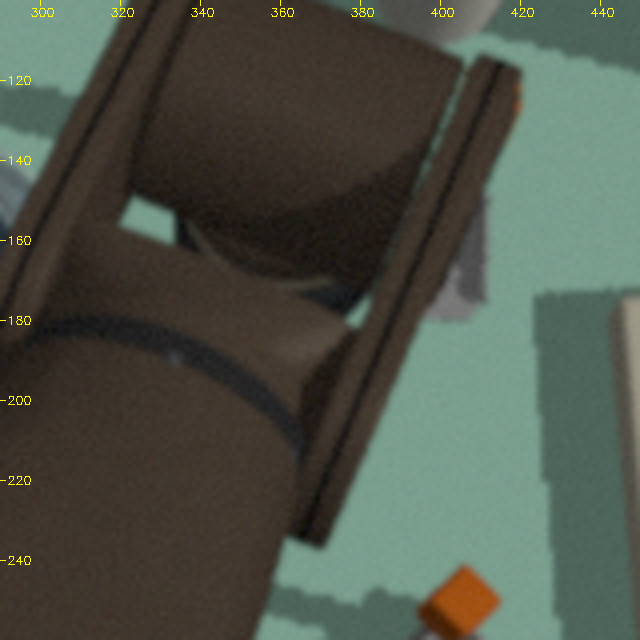

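```bash
python3 -m jog '[{"grip":0,"x":1,"y":-1.5,"z":30,"rx":0,"ry":0,"rz":-0.3},{"grip":0,"x":0,"y":0,"z":12,"rx":0,"ry":0,"rz":0},{"grip":0,"x":0,"y":0,"z":0,"rx":0,"ry":0,"rz":0}]'
python3 - <<'E'
from h import *
rep()
E
python3 -m jog '[{"grip":0,"x":0,"y":0,"z":0,"rx":0,"ry":0,"rz":0}]'
python3 - <<'E'
from h import *
rep()
c=snap("side","s3");rep()
crop("s3",190,60,330,290,3,"s3c")
E
```

```text
time: 2.32
eef_pos: [0.599, -0.1279, 0.3169]
tcp_rot: [0.99, 0.144, -0.002, -0.001]
contact_force: [0.0, -0.3, -0.6]
opening: 0.998
t 2.32 [ 0.599  -0.1279  0.3169] hdg 16.5 z [-0.004  0.001 -1.   ] F [ 0.  -0.3 -0.6] open 0.998 q [-0.38  0.24  1.81 -0.    1.1  -0.66]
time: 2.4
eef_pos: [0.5998, -0.1281, 0.3193]
tcp_rot: [0.99, 0.144, -0.0, -0.0]
contact_force: [-0.4, 0.3, -0.1]
opening: 0.995
t 2.40 [ 0.5998 -0.1281  0.3193] hdg 16.6 z [-0.  0. -1.] F [-0.4  0.3 -0.1] open 0.995 q [-0.38  0.23  1.8  -0.    1.1  -0.66]
t 2.45 [ 0.6001 -0.1282  0.3202] hdg 16.6 z [ 0.002 -0.001 -1.   ] F [ 0.3 -0.2  0.8] open 1.001 q [-0.38  0.23  1.8  -0.    1.1  -0.66]
```

View pics/s3c.png

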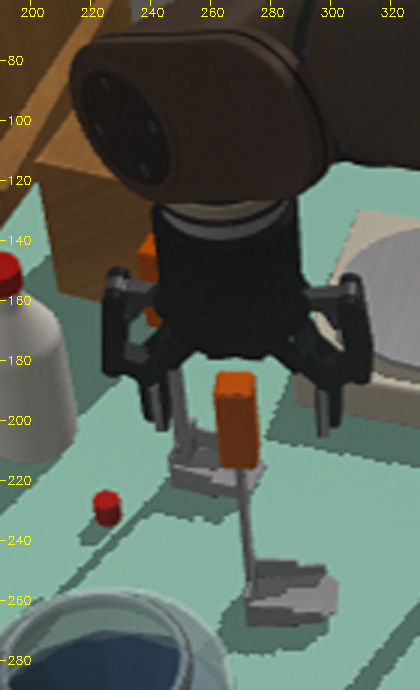

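```bash
python3 -m jog '[{"grip":1,"x":0,"y":-1,"z":0,"rx":0,"ry":0,"rz":0},{"grip":1,"x":0,"y":0,"z":0,"rx":0,"ry":0,"rz":0},{"grip":1,"x":0,"y":0,"z":0,"rx":0,"ry":0,"rz":0},{"grip":1,"x":0,"y":0,"z":0,"rx":0,"ry":0,"rz":0},{"grip":1,"x":0,"y":0,"z":0,"rx":0,"ry":0,"rz":0},{"grip":1,"x":0,"y":0,"z":0,"rx":0,"ry":0,"rz":0}]' 60
python3 - <<'E'
from h import *
rep()
c=snap("side","s4");rep()
crop("s4",190,60,330,290,3,"s4c")
E
```

```text
time: 2.95
eef_pos: [0.5996, -0.1269, 0.3192]
tcp_rot: [0.99, 0.144, 0.001, 0.0]
contact_force: [-0.8, 0.2, -1.6]
opening: 0.248
t 2.95 [ 0.5996 -0.1269  0.3192] hdg 16.6 z [ 0.001 -0.    -1.   ] F [-0.8  0.2 -1.6] open 0.248 q [-0.37  0.23  1.8   0.    1.1  -0.66]
t 3.00 [ 0.5996 -0.1269  0.3191] hdg 16.6 z [ 0.001 -0.    -1.   ] F [ 0.3 -0.8 -0.1] open 0.252 q [-0.37  0.23  1.8   0.    1.1  -0.66]
```

View pics/s4c.png

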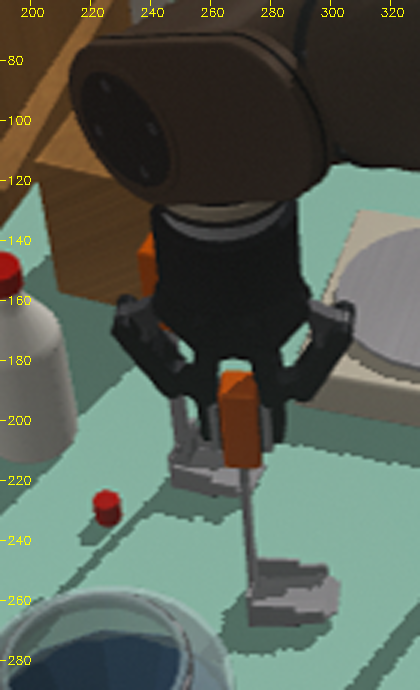

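```bash
python3 -m jog '[{"grip":0,"x":0,"y":0,"z":0,"rx":0,"ry":0,"rz":0},{"grip":0,"x":0,"y":0,"z":0,"rx":0,"ry":0,"rz":0},{"grip":0,"x":0,"y":0,"z":0,"rx":0,"ry":0,"rz":0},{"grip":0,"x":0,"y":0,"z":0,"rx":0,"ry":0,"rz":3},{"grip":0,"x":0,"y":0,"z":0,"rx":0,"ry":0,"rz":7},{"grip":0,"x":0,"y":0,"z":0,"rx":0,"ry":0,"rz":7},{"grip":0,"x":0,"y":0,"z":0,"rx":0,"ry":0,"rz":7},{"grip":0,"x":0,"y":0,"z":0,"rx":0,"ry":0,"rz":7}]'
python3 -m jog '[{"grip":0,"x":0,"y":0,"z":0,"rx":0,"ry":0,"rz":7},{"grip":0,"x":0,"y":0,"z":0,"rx":0,"ry":0,"rz":7},{"grip":0,"x":0,"y":0,"z":0,"rx":0,"ry":0,"rz":7},{"grip":0,"x":0,"y":0,"z":0,"rx":0,"ry":0,"rz":7},{"grip":0,"x":0,"y":0,"z":0,"rx":0,"ry":0,"rz":7},{"grip":0,"x":0,"y":0,"z":0,"rx":0,"ry":0,"rz":7},{"grip":0,"x":0,"y":0,"z":0,"rx":0,"ry":0,"rz":7},{"grip":0,"x":0,"y":0,"z":0,"rx":0,"ry":0,"rz":7}]'
python3 -m jog '[{"grip":0,"x":0,"y":0,"z":0,"rx":0,"ry":0,"rz":7},{"grip":0,"x":0,"y":0,"z":0,"rx":0,"ry":0,"rz":7},{"grip":0,"x":0,"y":0,"z":0,"rx":0,"ry":0,"rz":7},{"grip":0,"x":0,"y":0,"z":0,"rx":0,"ry":0,"rz":7},{"grip":0,"x":0,"y":0,"z":0,"rx":0,"ry":0,"rz":7},{"grip":0,"x":0,"y":0,"z":0,"rx":0,"ry":0,"rz":7},{"grip":0,"x":0,"y":0,"z":0,"rx":0,"ry":0,"rz":7},{"grip":0,"x":0,"y":0,"z":0,"rx":0,"ry":0,"rz":7}]'
python3 - <<'E'
from h import *
rep()
E
```

```text
time: 3.67
eef_pos: [0.5993, -0.1269, 0.3186]
tcp_rot: [0.992, -0.129, -0.0, -0.0]
contact_force: [0.6, 0.0, 0.1]
opening: 1.003
time: 4.33
eef_pos: [0.5993, -0.1269, 0.3185]
tcp_rot: [0.815, -0.579, -0.0, 0.0]
contact_force: [-0.4, -0.8, 0.9]
opening: 1.0
time: 5.0
eef_pos: [0.5993, -0.1269, 0.3186]
tcp_rot: [-0.448, 0.894, 0.0, -0.0]
contact_force: [-0.1, 0.3, -0.4]
opening: 0.999
t 5.00 [ 0.5993 -0.1269  0.3186] hdg -126.8 z [-0.  0. -1.] F [-0.1  0.3 -0.4] open 0.999 q [-0.37  0.23  1.81 -0.    1.1   1.84]
```

```bash
python3 -m jog '[{"grip":0,"x":0,"y":0,"z":0,"rx":0,"ry":0,"rz":7},{"grip":0,"x":0,"y":0,"z":0,"rx":0,"ry":0,"rz":7},{"grip":0,"x":0,"y":0,"z":0,"rx":0,"ry":0,"rz":7},{"grip":0,"x":0,"y":0,"z":0,"rx":0,"ry":0,"rz":7},{"grip":0,"x":0,"y":0,"z":0,"rx":0,"ry":0,"rz":7},{"grip":0,"x":0,"y":0,"z":0,"rx":0,"ry":0,"rz":1.6},{"grip":1,"x":0,"y":0,"z":0,"rx":0,"ry":0,"rz":0},{"grip":1,"x":0,"y":0,"z":0,"rx":0,"ry":0,"rz":0}]' 100
python3 -m jog '[{"grip":1,"x":0,"y":0,"z":0,"rx":0,"ry":0,"rz":0},{"grip":1,"x":0,"y":0,"z":0,"rx":0,"ry":0,"rz":0},{"grip":1,"x":0,"y":0,"z":0,"rx":0,"ry":0,"rz":0},{"grip":1,"x":0,"y":0,"z":0,"rx":0,"ry":0,"rz":0}]'
python3 - <<'E'
from h import *
rep()
c=snap("side","s5")
E
python3 -m jog '[{"grip":1,"x":0,"y":0,"z":-20,"rx":0,"ry":0,"rz":0},{"grip":1,"x":0,"y":0,"z":-35,"rx":0,"ry":0,"rz":0},{"grip":1,"x":0,"y":0,"z":-40,"rx":0,"ry":0,"rz":0},{"grip":1,"x":0,"y":0,"z":-40,"rx":0,"ry":0,"rz":0},{"grip":1,"x":0,"y":0,"z":-35,"rx":0,"ry":0,"rz":0},{"grip":1,"x":0,"y":0,"z":0,"rx":0,"ry":0,"rz":0}]'
python3 - <<'E'
from h import *
rep()
c=snap("side","s6");crop("s5",190,60,330,290,3,"s5c");crop("s6",160,0,360,290,2,"s6c")
a=cv2.imread("pics/s5c.png");b=cv2.imread("pics/s6c.png");b=cv2.copyMakeBorder(b,0,690-580,0,0,0);cv2.imwrite("pics/s56.png",np.hstack([a,b])[:600])
# plan from measured pose to above jar
psi=13.9
e=np.array([np.cos(np.radians(psi)),np.sin(np.radians(psi)),0])
tgt=JAR*[1,1,0]-.025*e+[0,0,.49]
print(tgt); plan(tgt,down(psi),24,G=1)
E
```

```text
time: 5.67
eef_pos: [0.5994, -0.127, 0.3186]
tcp_rot: [-0.148, 0.989, 0.0, -0.0]
contact_force: [0.6, -0.4, 0.8]
opening: 0.748
time: 6.0
eef_pos: [0.5996, -0.127, 0.3191]
tcp_rot: [-0.148, 0.989, -0.0, 0.001]
contact_force: [1.4, -0.6, -0.7]
opening: 0.245
t 6.00 [ 0.5996 -0.127   0.3191] hdg -163.0 z [ 0.001 -0.    -1.   ] F [ 1.4 -0.6 -0.7] open 0.245 q [-0.37  0.23  1.8   0.    1.1   2.47]
time: 6.55
eef_pos: [0.5998, -0.127, 0.499]
tcp_rot: [-0.148, 0.989, -0.004, 0.007]
contact_force: [0.4, -0.4, 1.1]
opening: 0.249
t 6.55 [ 0.5998 -0.127   0.499 ] hdg -163.0 z [ 0.015 -0.006 -1.   ] F [ 0.4 -0.4  1.1] open 0.249 q [-0.37  0.09  1.63 -0.    1.4   2.47]
[0.56923209 0.2444943  0.49      ]
[{"grip":1,"x":-3.3,"y":15.2,"z":0.1,"rx":-0.03,"ry":-0.02,"rz":-7.37},{"grip":1,"x":-5.2,"y":14.6,"z":0.1,"rx":-0.03,"ry":-0.02,"rz":-7.37},{"grip":1,"x":-7.1,"y":13.8,"z":0.1,"rx":-0.03,"ry":-0.02,"rz":-7.37},{"grip":1,"x":-8.8,"y":12.8,"z":0.2,"rx":-0.03,"ry":-0.02,"rz":-7.37},{"grip":1,"x":-10.3,"y":11.6,"z":0.2,"rx":-0.03,"ry":-0.02,"rz":-7.37},{"grip":1,"x":-11.7,"y":10.2,"z":0.2,"rx":-0.0
[... 651 characters left out ...]
z":-7.37},{"grip":1,"x":-13.0,"y":-8.4,"z":0.2,"rx":-0.03,"ry":-0.02,"rz":-7.37}]
[{"grip":1,"x":-11.9,"y":-10.0,"z":0.2,"rx":-0.03,"ry":-0.02,"rz":-7.37},{"grip":1,"x":-10.5,"y":-11.5,"z":0.2,"rx":-0.03,"ry":-0.02,"rz":-7.37},{"grip":1,"x":-8.9,"y":-12.7,"z":0.2,"rx":-0.03,"ry":-0.02,"rz":-7.37},{"grip":1,"x":-7.2,"y":-13.8,"z":0.2,"rx":-0.03,"ry":-0.02,"rz":-7.37},{"grip":1,"x":-5.4,"y":-14.6,"z":0.2,"rx":-0.03,"ry":-0.02,"rz":-7.37},{"grip":1,"x":-3.5,"y":-15.1,"z":0.2,"rx":-0.03,"ry":-0.02,"rz":-7.37},{"grip":1,"x":-1.5,"y":-15.5,"z":0.2,"rx":-0.03,"ry":-0.02,"rz":-7.37},{"grip":1,"x":0.5,"y":-15.5,"z":0.2,"rx":-0.03,"ry":-0.02,"rz":-7.37}]
max mm 15.588457268119896 deg 7.371421863784623
```

View pics/s56.png

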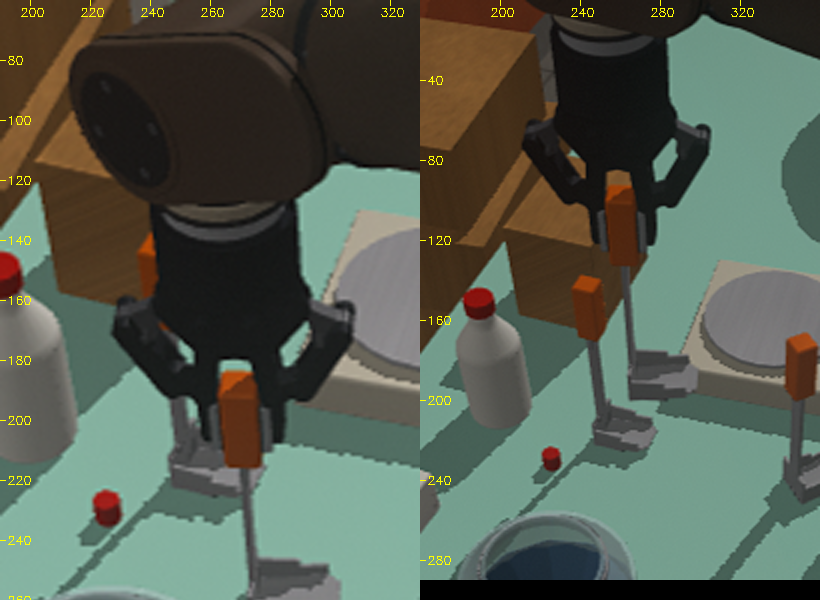

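```bash
python3 -m jog '[{"grip":1,"x":-3.3,"y":15.2,"z":0,"rx":0,"ry":0,"rz":-7.1},{"grip":1,"x":-5.2,"y":14.6,"z":0,"rx":0,"ry":0,"rz":-7.1},{"grip":1,"x":-7.1,"y":13.8,"z":0,"rx":0,"ry":0,"rz":-7.1},{"grip":1,"x":-8.8,"y":12.8,"z":0,"rx":0,"ry":0,"rz":-7.1},{"grip":1,"x":-10.3,"y":11.6,"z":0,"rx":0,"ry":0,"rz":-7.1},{"grip":1,"x":-11.7,"y":10.2,"z":0,"rx":0,"ry":0,"rz":-7.1},{"grip":1,"x":-13,"y":8.6,"z":0,"rx":0,"ry":0,"rz":-7.1},{"grip":1,"x":-13.9,"y":6.8,"z":0,"rx":0,"ry":0,"rz":-7.1}]'
python3 -m jog '[{"grip":1,"x":-14.7,"y":5,"z":0,"rx":0,"ry":0,"rz":-7.1},{"grip":1,"x":-15.2,"y":3,"z":0,"rx":0,"ry":0,"rz":-7.1},{"grip":1,"x":-15.5,"y":1,"z":0,"rx":0,"ry":0,"rz":-7.1},{"grip":1,"x":-15.5,"y":-1,"z":0,"rx":0,"ry":0,"rz":-7.1},{"grip":1,"x":-15.3,"y":-3,"z":0,"rx":0,"ry":0,"rz":-7.1},{"grip":1,"x":-14.8,"y":-5,"z":0,"rx":0,"ry":0,"rz":-7.1},{"grip":1,"x":-14,"y":-6.7,"z":0,"rx":0,"ry":0,"rz":-7.1},{"grip":1,"x":-13,"y":-8.4,"z":0,"rx":0,"ry":0,"rz":-7.1}]'
python3 -m jog '[{"grip":1,"x":-12,"y":-10,"z":0,"rx":0,"ry":0,"rz":-7.1},{"grip":1,"x":-10.5,"y":-11.5,"z":0,"rx":0,"ry":0,"rz":-7.1},{"grip":1,"x":-9,"y":-12.7,"z":0,"rx":0,"ry":0,"rz":-7.1},{"grip":1,"x":-7.2,"y":-13.8,"z":0,"rx":0,"ry":0,"rz":-7.1},{"grip":1,"x":-5.4,"y":-14.6,"z":0,"rx":0,"ry":0,"rz":-7.1},{"grip":1,"x":-3.5,"y":-15,"z":0,"rx":0,"ry":0,"rz":-7.1},{"grip":1,"x":-1.5,"y":-15.5,"z":0,"rx":0,"ry":0,"rz":-7.1},{"grip":1,"x":0.5,"y":-15.5,"z":0,"rx":0,"ry":0,"rz":-7.1}]'
python3 - <<'E'
from h import *
rep()
psi=13.9
e=np.array([np.cos(np.radians(psi)),np.sin(np.radians(psi)),0])
tgt=JAR*[1,1,0]-.025*e+[0,0,.48]
print(tgt); plan(tgt,down(psi),2,G=1)
E
```

```text
time: 7.27
eef_pos: [0.5909, -0.0023, 0.4855]
tcp_rot: [-0.603, 0.798, 0.002, -0.002]
contact_force: [-0.2, -0.1, -1.5]
opening: 0.244
time: 7.93
eef_pos: [0.5881, 0.122, 0.4855]
tcp_rot: [0.91, -0.415, -0.002, 0.001]
contact_force: [0.4, -0.3, -1.8]
opening: 0.247
time: 8.6
eef_pos: [0.5892, 0.2463, 0.4853]
tcp_rot: [0.998, 0.067, -0.003, 0.001]
contact_force: [0.1, 0.2, -1.4]
opening: 0.242
t 8.60 [0.5892 0.2463 0.4853] hdg 7.7 z [-0.005 -0.001 -1.   ] F [ 0.1  0.2 -1.4] open 0.242 q [ 0.24  0.16  1.58 -0.    1.41  0.1 ]
[0.56923209 0.2444943  0.48      ]
[{"grip":1,"x":-10.0,"y":-0.4,"z":2.7,"rx":0.01,"ry":0.16,"rz":-3.08},{"grip":1,"x":-10.0,"y":-1.0,"z":2.7,"rx":0.01,"ry":0.16,"rz":-3.08}]
max mm 10.406248123122953 deg 3.0878365880142593
```

```bash
python3 -m jog '[{"grip":1,"x":-10,"y":-0.4,"z":2.7,"rx":0,"ry":0,"rz":-3},{"grip":1,"x":-10,"y":-1,"z":2.7,"rx":0,"ry":0,"rz":-3},{"grip":1,"x":0,"y":0,"z":0,"rx":0,"ry":0,"rz":0},{"grip":1,"x":0,"y":0,"z":0,"rx":0,"ry":0,"rz":0}]'
python3 - <<'E'
from h import *
rep()
snap("side","s7");snap("top","t7")
p,R,s=cur(); M=R.as_matrix()
yaw=np.arctan2(M[1,0],M[0,0])+np.pi; g=p+R.apply([0,0,.154])
P=scoop_pts(g[0],g[1],yaw,g[2]-.165); print(g)
q=proj("side",P);print(q.min(0),q.max(0)); q=proj("top",P);print(q.min(0),q.max(0))
overlay("s7","side",scoop_ov(P),80,200,280,480,2,"s7o")
overlay("t7","top",scoop_ov(P),60,90,260,290,2,"t7o")
a=cv2.imread("pics/s7o.png");b=cv2.imread("pics/t7o.png");b=cv2.copyMakeBorder(b,0,160,0,0,0);cv2.imwrite("pics/st7.png",np.hstack([a,b]))
E
```

```text
time: 8.93
eef_pos: [0.5692, 0.244, 0.4809]
tcp_rot: [0.993, 0.116, -0.002, 0.0]
contact_force: [0.1, -0.2, -1.6]
opening: 0.244
t 8.93 [0.5692 0.244  0.4809] hdg 13.3 z [-0.004 -0.001 -1.   ] F [ 0.1 -0.2 -1.6] open 0.244 q [ 0.24  0.12  1.63 -0.    1.39  0.01]
[0.56952509 0.24364739 0.32821373]
[143.9178962  300.47409252] [192.29154669 404.80109477]
[ 69.66998381 157.10899495] [141.2504472  198.82346341]
```

View pics/st7.png

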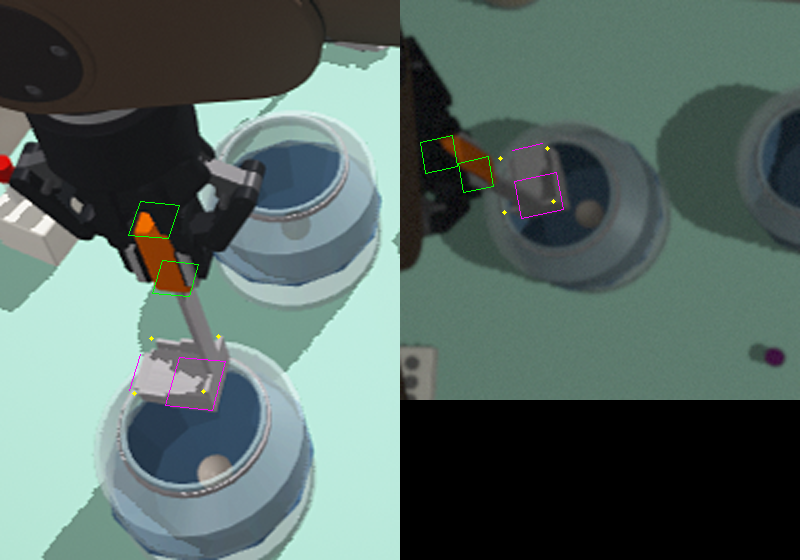

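```bash
cat >> h.py <<'E'
PSI=13.9; EV=np.array([np.cos(np.radians(PSI)),np.sin(np.radians(PSI)),0])
LIPT=np.array([.053,0,.311])
def pw(v,w): "jar-plane mm -> world"
def pose_w(v,w): return JAR*[1,1,0]+EV*v/1000+[0,0,.007+w/1000]
def goto(v,w,th,n,lat=0,G=1):
    side=np.cross([0,0,1],EV); plan(pose_w(v,w)+side*lat/1000,down(PSI,-th),n,off=LIPT,G=G)
def where():
    p,R,s=cur(); L=p+R.apply(LIPT)-JAR*[1,1,0]; M=R.as_matrix()
    side=np.cross([0,0,1],EV)
    print("t %.2f lip v %.1f lat %.1f w %.1f tilt %.1f F"%(s["time"],L@EV*1000,L@side*1000,L[2]*1000-7,np.degrees(np.arctan2(-M[:,2]@EV,-M[2,2]))),s["contact_force"].round(1),"q",s["qpos"].round(2))
# body points of scoop local (x,y,z) mm
_b=[]
for y in(-20,-13,0,13,20):
    for x,z in[(-53,-158),(-53,-157),(-45,-146),(-25,-140),(3,-134),(3,-165),(-29,-165),(-45,-160)]:
        if x==-53 and abs(y)>13: continue
        if z==-165 and abs(y)>18: continue
        _b.append((x,y,z))
for z in range(-134,-29,3):
    for x in(-1,3):
        for y in(-8,8): _b.append((x,y,z))
for z in(-30,0,30):
    for x in(-11,11):
        for y in(-11,11): _b.append((x,y,z))
for x in(-28,28):
    for y in(-11,11): _b.append((x,y,-18))
BODY=np.array(_b,float)
def clear(v,w,th):
    "min clearance (mm) to jar and to ball"
    t=np.radians(th);c,s=np.cos(t),np.sin(t)
    D=BODY-[-53,0,-157]
    # u=-v ; scoop x=(c,s) in (u,w), z=(-s,c)
    u=-v+D[:,0]*c-D[:,2]*s; W=w+D[:,0]*s+D[:,2]*c; r=np.hypot(u,D[:,1])
    prof=np.array([(0,0),(47,4.1),(71,38.4),(71,81),(47,95),(47,105),(52,105),(52,95),(75,81),(75,0)],float)
    from matplotlib import path
E
sed -i '/def pw/d;/from matplotlib/d' h.py
cat >> h.py <<'E'
    best=1e9;arg=None
    poly=prof.astype(np.float32).reshape(-1,1,2)
    for i,(a,b) in enumerate(zip(r,W)):
        d=-cv2.pointPolygonTest(poly,(float(a),float(b)),True)  # >0 outside glass
        if d<best: best=d;arg=BODY[i]
    # ball: sample edges of pan bottom
    pan=np.array([(x,z) for f in np.linspace(0,1,20) for x,z in[(-53+24*f,-158-7*f)]]+[(x,-165) for x in np.linspace(-29,3,10)])-[-53,-157]
    pu=-v+pan[:,0]*c-pan[:,1]*s; pW=w+pan[:,0]*s+pan[:,1]*c
    bd=(np.hypot(pu,pW-13)-13).min()
    return best,arg,bd
E
python3 - <<'E'
from h import *
where()
def seq(a,b,n=10):
    for f in np.linspace(0,1,n+1):
        q=np.array(a)+(np.array(b)-np.array(a))*f; d,arg,bd=clear(*q); print(q.round(1),"jar %.1f"%d,arg,"ball %.1f"%bd)
    print()
seq((28,160,0),(28,46,0),6)
seq((28,46,0),(-16,34,45))
seq((-16,34,45),(-16,3,45),4)
seq((-16,3,45),(30,5,25),8)
seq((30,5,25),(45,7,22),3)
seq((45,7,22),(40,18,0),4)
seq((40,18,0),(28,46,0),4)
E
```

```text
t 9.03 lip v 27.8 lat -1.5 w 164.1 tilt 0.1 F [ 0.3 -0.8 -1.3] q [ 0.24  0.12  1.63 -0.    1.39  0.01]
[ 28. 160.   0.] jar 49.7 [   3.  -13. -165.] ball 126.0
[ 28. 141.   0.] jar 32.3 [   3.  -13. -165.] ball 107.0
[ 28. 122.   0.] jar 18.5 [   3.  -13. -165.] ball 88.0
[ 28. 103.   0.] jar 16.1 [ -53.  -13. -158.] ball 69.0
[28. 84.  0.] jar 12.7 [   3.  -20. -134.] ball 50.0
[28. 65.  0.] jar 14.4 [   3.  -20. -134.] ball 31.0
[28. 46.  0.] jar 17.9 [   3.   -8. -107.] ball 12.0

[28. 46.  0.] jar 17.9 [   3.   -8. -107.] ball 12.0
[23.6 44.8  4.5] jar 17.2 [   3.   -8. -113.] ball 12.7
[19.2 43.6  9. ] jar 16.4 [   3.   -8. -116.] ball 14.0
[14.8 42.4 13.5] jar 15.4 [   3.   -8. -119.] ball 14.7
[10.4 41.2 18. ] jar 14.3 [   3.   -8. -122.] ball 14.5
[ 6.  40.  22.5] jar 13.2 [   3.  -20. -134.] ball 13.5
[ 1.6 38.8 27. ] jar 11.0 [   3.  -20. -134.] ball 11.9
[-2.8 37.6 31.5] jar 9.2 [   3.  -20. -134.] ball 11.0
[-7.2 36.4 36. ] jar 7.7 [   3.  -20. -134.] ball 10.9
[-11.6  35.2  40.5] jar 6.6 [   3.  -20. -134.] ball 11.7
[-16.  34.  45.] jar 5.9 [   3.  -20. -134.] ball 13.3
[... 828 characters left out ...]
[35.   5.7 24. ] jar 1.5 [ -53.  -13. -158.] ball -12.5
[40.   6.3 23. ] jar 1.8 [ -53.  -13. -158.] ball -11.1
[45.  7. 22.] jar 1.6 [ -53.  -13. -158.] ball -9.4

[45.  7. 22.] jar 1.6 [ -53.  -13. -158.] ball -9.4
[43.8  9.8 16.5] jar 4.0 [ -53.  -13. -158.] ball -11.3
[42.5 12.5 11. ] jar 6.5 [ -53.  -13. -158.] ball -12.6
[41.2 15.2  5.5] jar 7.7 [ -29.  -13. -165.] ball -11.0
[40. 18.  0.] jar 8.2 [   3.  -13. -165.] ball -9.5

[40. 18.  0.] jar 8.2 [   3.  -13. -165.] ball -9.5
[37. 25.  0.] jar 14.9 [   3.  -13. -165.] ball -8.8
[34. 32.  0.] jar 21.7 [   3.  -13. -165.] ball -2.0
[31. 39.  0.] jar 20.8 [   3.   -8. -101.] ball 5.0
[28. 46.  0.] jar 17.9 [   3.   -8. -107.] ball 12.0
```

```bash
python3 - <<'E'
from h import *
b=onz("top",(115,75),0.0);print(b)
for z in(.1,.15,.2): print(z,onz("top",(93,48),z))
side=np.cross([0,0,1],EV); d=b-JAR; print(d@EV,d@side)
goto(28,100,0,3); 
E
```

```text
[0.84175268 0.34784383 0.        ]
0.1 [0.85198013 0.35104967 0.1       ]
0.15 [0.82919101 0.32864146 0.15      ]
0.2 [0.8064019  0.30623325 0.2       ]
0.2643676896989259 0.03485600132546448
[{"grip":1,"x":-0.1,"y":-0.3,"z":21.4,"rx":0.0,"ry":0.03,"rz":-0.2},{"grip":1,"x":-0.1,"y":-0.3,"z":21.4,"rx":0.0,"ry":0.03,"rz":-0.2},{"grip":1,"x":-0.1,"y":-0.3,"z":21.4,"rx":0.0,"ry":0.03,"rz":-0.2}]
max mm 21.40233632106551 deg 0.20401315142621212
```

View pics/t7.png

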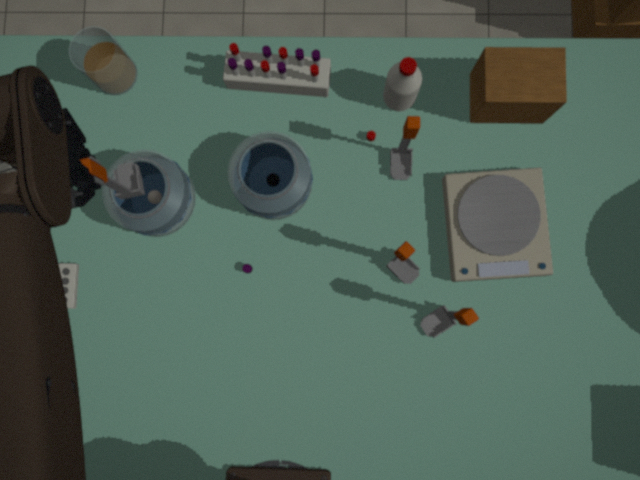

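```bash
python3 -m jog '[{"grip":1,"x":0,"y":-0.5,"z":25,"rx":0,"ry":0,"rz":-0.3},{"grip":1,"x":0,"y":-0.5,"z":30,"rx":0,"ry":0,"rz":-0.3},{"grip":1,"x":0,"y":-0.5,"z":35,"rx":0,"ry":0,"rz":0},{"grip":1,"x":0,"y":0,"z":28,"rx":0,"ry":0,"rz":0},{"grip":1,"x":0,"y":0,"z":0,"rx":0,"ry":0,"rz":0},{"grip":1,"x":0,"y":0,"z":0,"rx":0,"ry":0,"rz":0}]'
python3 - <<'E'
from h import *
where(); snap("side","s8"); where(); goto(-16,34,45,10)
p,R,s=cur(); M=R.as_matrix()
crop("s8",80,330,280,480,4,"s8c")
E
```

```text
time: 9.53
eef_pos: [0.5691, 0.245, 0.3633]
tcp_rot: [0.993, 0.121, -0.002, 0.0]
contact_force: [0.1, 1.1, -1.8]
opening: 0.247
t 9.53 lip v 26.5 lat 0.5 w 45.1 tilt 0.3 F [ 0.1  1.1 -1.8] q [ 0.24  0.2   1.75 -0.    1.19  0.  ]
t 9.58 lip v 29.0 lat 0.6 w 48.2 tilt -0.0 F [ 0.1  0.3 -1. ] q [ 0.24  0.2   1.75 -0.    1.19 -0.  ]
[{"grip":1,"x":20.1,"y":0.1,"z":-1.8,"rx":0.0,"ry":-4.5,"rz":0.0},{"grip":1,"x":20.2,"y":0.1,"z":-1.4,"rx":0.0,"ry":-4.5,"rz":0.0},{"grip":1,"x":20.4,"y":0.1,"z":-1.1,"rx":0.0,"ry":-4.5,"rz":0.0},{"grip":1,"x":20.5,"y":0.1,"z":-0.8,"rx":0.0,"ry":-4.5,"rz":0.0},{"grip":1,"x":20.7,"y":0.1,"z":-0.5,"rx":0.0,"ry":-4.5,"rz":0.0},{"grip":1,"x":21.0,"y":0.1,"z":-0.2,"rx":0.0,"ry":-4.5,"rz":0.0},{"grip":1,"x":21.2,"y":0.1,"z":0.1,"rx":0.0,"ry":-4.5,"rz":0.0},{"grip":1,"x":21.5,"y":0.1,"z":0.4,"rx":0.0,"ry":-4.5,"rz":0.0}]
[{"grip":1,"x":21.8,"y":0.1,"z":0.6,"rx":0.0,"ry":-4.5,"rz":0.0},{"grip":1,"x":22.1,"y":0.1,"z":0.8,"rx":0.0,"ry":-4.5,"rz":0.0}]
max mm 22.114700992778538 deg 4.504643767138442
```

View pics/s8c.png

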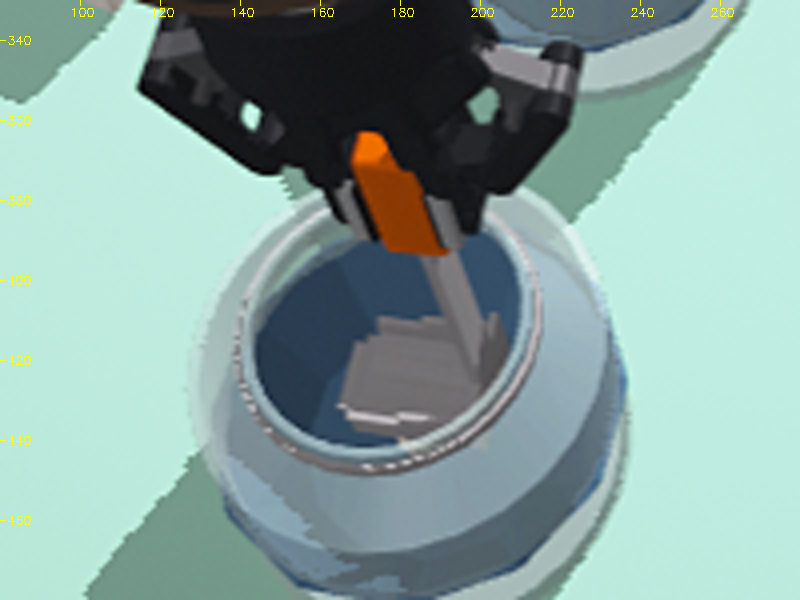

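```bash
python3 -m jog '[{"grip":1,"x":20.1,"y":0,"z":-1.8,"rx":0,"ry":-4.5,"rz":0},{"grip":1,"x":20.2,"y":0,"z":-1.4,"rx":0,"ry":-4.5,"rz":0},{"grip":1,"x":20.4,"y":0,"z":-1.1,"rx":0,"ry":-4.5,"rz":0},{"grip":1,"x":20.5,"y":0,"z":-0.8,"rx":0,"ry":-4.5,"rz":0},{"grip":1,"x":20.7,"y":0.5,"z":-0.5,"rx":0,"ry":-4.5,"rz":0},{"grip":1,"x":0,"y":0,"z":0,"rx":0,"ry":0,"rz":0}]'
python3 - <<'E'
from h import *
where(); goto(-16,34,45,5)
E
```

```text
time: 10.08
eef_pos: [0.6702, 0.2692, 0.356]
tcp_rot: [0.974, 0.119, -0.192, 0.024]
contact_force: [0.0, 0.2, -2.6]
opening: 0.245
t 10.08 lip v 10.0 lat -0.4 w 41.1 tilt 22.3 F [ 0.   0.2 -2.6] q [ 0.24  0.49  1.41 -0.    1.63 -0.  ]
[{"grip":1,"x":20.5,"y":-0.1,"z":0.1,"rx":0.0,"ry":-4.54,"rz":0.0},{"grip":1,"x":20.8,"y":-0.1,"z":0.4,"rx":0.0,"ry":-4.54,"rz":0.0},{"grip":1,"x":21.1,"y":-0.1,"z":0.7,"rx":0.0,"ry":-4.54,"rz":0.0},{"grip":1,"x":21.4,"y":-0.1,"z":1.0,"rx":0.0,"ry":-4.54,"rz":0.0},{"grip":1,"x":21.8,"y":-0.1,"z":1.2,"rx":0.0,"ry":-4.54,"rz":0.0}]
max mm 21.83323155192561 deg 4.541254661673346
```

```bash
python3 -m jog '[{"grip":1,"x":20.5,"y":0,"z":0,"rx":0,"ry":-4.5,"rz":0},{"grip":1,"x":20.8,"y":0,"z":0.4,"rx":0,"ry":-4.5,"rz":0},{"grip":1,"x":21,"y":0,"z":0.7,"rx":0,"ry":-4.5,"rz":0},{"grip":1,"x":21.4,"y":0,"z":1,"rx":0,"ry":-4.5,"rz":0},{"grip":1,"x":21.8,"y":0,"z":1.2,"rx":0,"ry":-4.5,"rz":0},{"grip":1,"x":0,"y":0,"z":0,"rx":0,"ry":0,"rz":0}]'
python3 - <<'E'
from h import *
where(); snap("side","s9"); where(); goto(-16,8,45,3)
crop("s9",80,330,280,480,4,"s9c")
E
```

```text
time: 10.58
eef_pos: [0.7531, 0.2901, 0.2933]
tcp_rot: [0.917, 0.112, -0.38, 0.047]
contact_force: [-0.3, 0.3, -3.8]
opening: 0.242
t 10.58 lip v -18.4 lat -0.1 w 29.1 tilt 45.1 F [-0.3  0.3 -3.8] q [ 0.24  0.8   1.09 -0.    2.03 -0.  ]
t 10.63 lip v -18.5 lat 0.1 w 30.6 tilt 44.9 F [-0.4  0.  -2.6] q [ 0.24  0.8   1.1  -0.    2.03 -0.  ]
[{"grip":1,"x":6.0,"y":0.1,"z":4.7,"rx":0.01,"ry":-0.02,"rz":0.01},{"grip":1,"x":6.0,"y":0.1,"z":4.7,"rx":0.01,"ry":-0.02,"rz":0.01},{"grip":1,"x":6.0,"y":0.1,"z":4.7,"rx":0.01,"ry":-0.02,"rz":0.01}]
max mm 7.622335600063802 deg 0.025667930362319596
```

View pics/s9c.png

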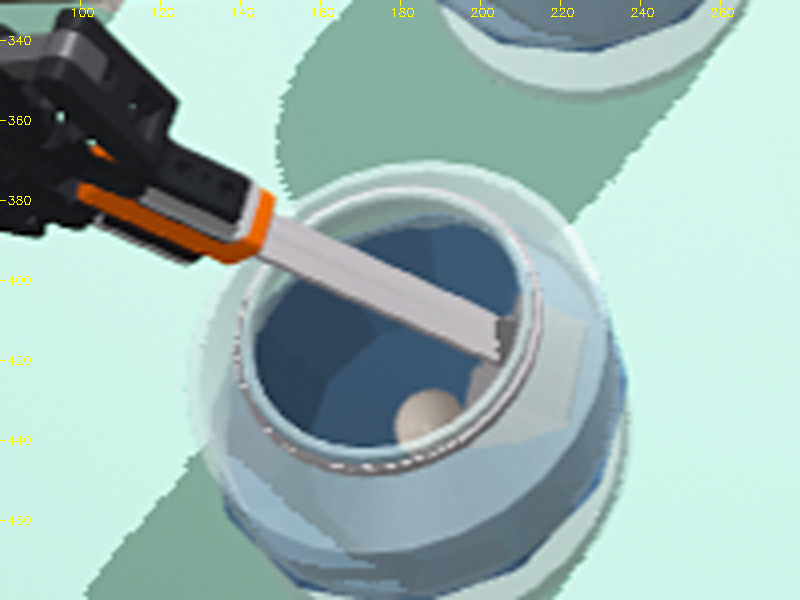

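```bash
python3 -m jog '[{"grip":1,"x":6,"y":0,"z":4.7,"rx":0,"ry":0,"rz":0},{"grip":1,"x":6,"y":0,"z":4.7,"rx":0,"ry":0,"rz":0},{"grip":1,"x":6,"y":0,"z":4.7,"rx":0,"ry":0,"rz":0},{"grip":1,"x":0,"y":0,"z":0,"rx":0,"ry":0,"rz":0},{"grip":1,"x":0,"y":0,"z":0,"rx":0,"ry":0,"rz":0}]'
python3 - <<'E'
from h import *
where(); snap("side","s10"); where(); goto(-16,3,45,2)
E
python3 -m jog '[{"grip":1,"x":1.4,"y":0,"z":1.4,"rx":0,"ry":0,"rz":0},{"grip":1,"x":1.4,"y":0,"z":1.4,"rx":0,"ry":0,"rz":0},{"grip":1,"x":0,"y":0,"z":0,"rx":0,"ry":0,"rz":0}]'
python3 - <<'E'
from h import *
where(); snap("side","s11"); where(); goto(-16,3,45,2)
crop("s11",80,330,280,480,4,"s11c")
E
```

```text
time: 11.05
eef_pos: [0.7538, 0.2909, 0.2747]
tcp_rot: [0.917, 0.112, -0.38, 0.047]
contact_force: [-0.5, -0.0, -0.9]
opening: 0.246
t 11.05 lip v -17.1 lat 0.5 w 10.3 tilt 45.0 F [-0.5 -0.  -0.9] q [ 0.24  0.82  1.1  -0.    2.01 -0.  ]
t 11.10 lip v -16.8 lat 0.5 w 10.7 tilt 45.0 F [ 0.4  0.4 -1.8] q [ 0.24  0.82  1.1  -0.    2.01 -0.  ]
[{"grip":1,"x":3.1,"y":0.4,"z":2.4,"rx":0.03,"ry":-0.02,"rz":0.03},{"grip":1,"x":3.1,"y":0.4,"z":2.4,"rx":0.03,"ry":-0.02,"rz":0.03}]
max mm 3.9408120990476063 deg 0.04291482988544827
time: 11.35
eef_pos: [0.7543, 0.2909, 0.2704]
tcp_rot: [0.917, 0.112, -0.38, 0.047]
contact_force: [-0.3, 0.9, -1.6]
opening: 0.244
t 11.35 lip v -16.7 lat 0.4 w 6.0 tilt 45.0 F [-0.3  0.9 -1.6] q [ 0.24  0.83  1.1  -0.    2.   -0.  ]
t 11.40 lip v -16.7 lat 0.4 w 6.0 tilt 45.0 F [ 0.1 -0.2 -1.8] q [ 0.24  0.83  1.1  -0.    2.   -0.  ]
[{"grip":1,"x":1.3,"y":0.3,"z":0.8,"rx":0.03,"ry":0.01,"rz":0.03},{"grip":1,"x":1.3,"y":0.3,"z":0.8,"rx":0.03,"ry":0.01,"rz":0.03}]
max mm 1.5556349186104046 deg 0.03677933242085252
```

View pics/s11c.png

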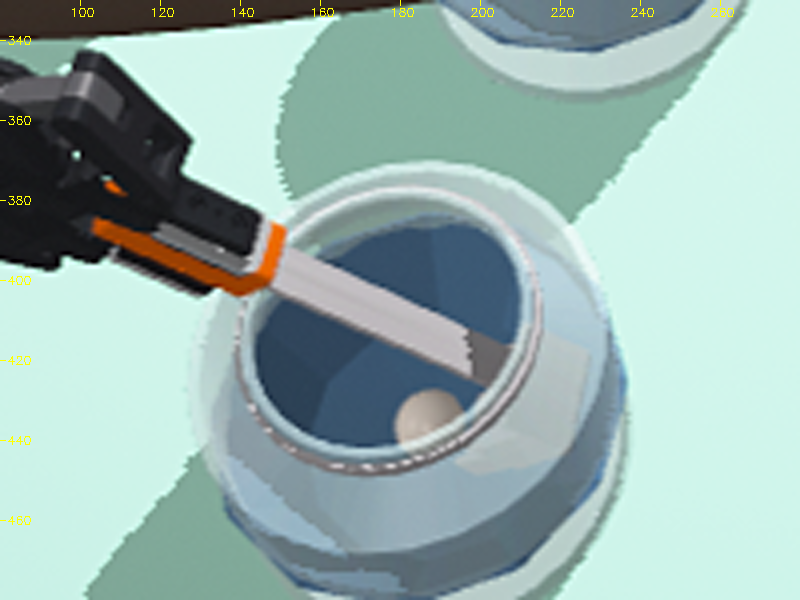

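```bash
for i in 1 2; do :; done
python3 -m jog '[{"grip":1,"x":1,"y":0,"z":1,"rx":0,"ry":0,"rz":0},{"grip":1,"x":0,"y":0,"z":0,"rx":0,"ry":0,"rz":0}]'
python3 -m jog '[{"grip":1,"x":0.7,"y":0,"z":0.7,"rx":0,"ry":0,"rz":0},{"grip":1,"x":0,"y":0,"z":0,"rx":0,"ry":0,"rz":0}]'
python3 -m jog '[{"grip":1,"x":0.7,"y":0,"z":0.7,"rx":0,"ry":0,"rz":0},{"grip":1,"x":0,"y":0,"z":0,"rx":0,"ry":0,"rz":0}]'
python3 - <<'E'
from h import *
where()
E
```

```text
time: 11.57
eef_pos: [0.7543, 0.2909, 0.2689]
tcp_rot: [0.917, 0.112, -0.38, 0.047]
contact_force: [-0.1, -0.8, -1.5]
opening: 0.245
time: 11.73
eef_pos: [0.7543, 0.2909, 0.2679]
tcp_rot: [0.917, 0.112, -0.38, 0.047]
contact_force: [-0.5, -0.4, -1.9]
opening: 0.243
time: 11.9
eef_pos: [0.7543, 0.291, 0.2669]
tcp_rot: [0.917, 0.112, -0.38, 0.047]
contact_force: [-0.9, -0.3, -1.8]
opening: 0.244
t 11.90 lip v -16.6 lat 0.4 w 2.6 tilt 45.0 F [-0.9 -0.3 -1.8] q [ 0.24  0.83  1.1  -0.    2.   -0.  ]
```

```bash

python3 -m jog '[{"grip":1,"x":0.7,"y":0,"z":0.7,"rx":0,"ry":0,"rz":0},{"grip":1,"x":0,"y":0,"z":0,"rx":0,"ry":0,"rz":0}]'
python3 -m jog '[{"grip":1,"x":0.7,"y":0,"z":0.7,"rx":0,"ry":0,"rz":0},{"grip":1,"x":0,"y":0,"z":0,"rx":0,"ry":0,"rz":0}]'
python3 - <<'E'
from h import *
where()
E
```

```text
time: 12.07
eef_pos: [0.7543, 0.291, 0.266]
tcp_rot: [0.917, 0.112, -0.38, 0.047]
contact_force: [-0.6, -0.3, -1.5]
opening: 0.249
time: 12.23
eef_pos: [0.7543, 0.2909, 0.265]
tcp_rot: [0.917, 0.112, -0.38, 0.047]
contact_force: [-0.1, 0.2, -1.2]
opening: 0.244
t 12.23 lip v -16.6 lat 0.4 w 0.6 tilt 45.0 F [-0.1  0.2 -1.2] q [ 0.24  0.83  1.1  -0.    2.   -0.  ]
```

```bash

python3 -m jog '[{"grip":1,"x":0.7,"y":0,"z":0.7,"rx":0,"ry":0,"rz":0},{"grip":1,"x":0,"y":0,"z":0,"rx":0,"ry":0,"rz":0}]'
python3 -m jog '[{"grip":1,"x":0.7,"y":0,"z":0.7,"rx":0,"ry":0,"rz":0},{"grip":1,"x":0,"y":0,"z":0,"rx":0,"ry":0,"rz":0}]'
python3 - <<'E'
from h import *
where(); snap("side","s12"); where()
crop("s12",80,330,280,480,4,"s12c")
E
```

```text
time: 12.4
eef_pos: [0.7544, 0.291, 0.2647]
tcp_rot: [0.917, 0.112, -0.38, 0.047]
contact_force: [-0.2, 0.5, -0.4]
opening: 0.243
time: 12.57
eef_pos: [0.7545, 0.291, 0.2645]
tcp_rot: [0.917, 0.112, -0.38, 0.047]
contact_force: [1.2, 0.6, 3.4]
opening: 0.246
t 12.57 lip v -16.5 lat 0.4 w 0.1 tilt 45.0 F [1.2 0.6 3.4] q [ 0.24  0.83  1.1  -0.    2.   -0.  ]
t 12.62 lip v -16.5 lat 0.4 w 0.1 tilt 45.0 F [-0.5 -0.6  3.4] q [ 0.24  0.83  1.1  -0.    2.   -0.  ]
```

View pics/s12c.png

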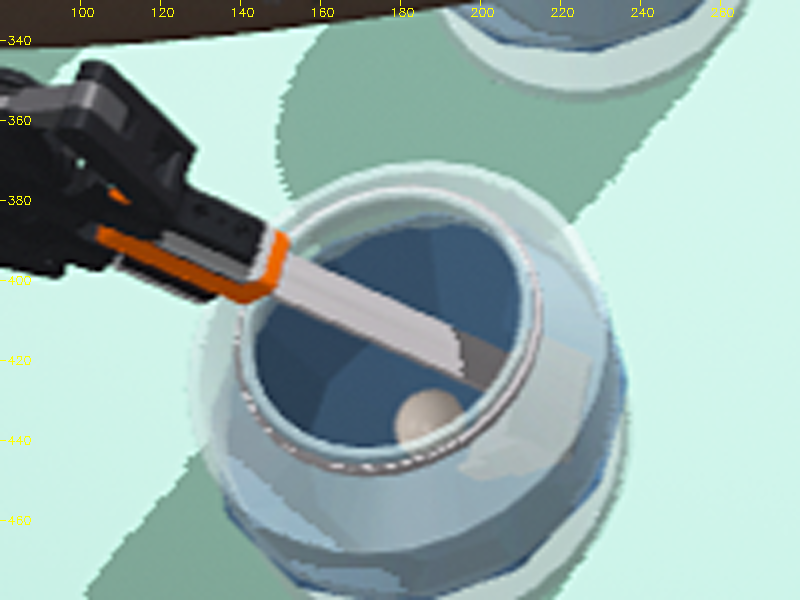

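```bash

python3 - <<'E'
from h import *
goto(2,1.5,38,4); 
E
```

```text
[{"grip":1,"x":-6.5,"y":0.2,"z":-1.7,"rx":0.01,"ry":1.75,"rz":0.01},{"grip":1,"x":-6.4,"y":0.2,"z":-1.7,"rx":0.01,"ry":1.75,"rz":0.01},{"grip":1,"x":-6.3,"y":0.1,"z":-1.6,"rx":0.01,"ry":1.75,"rz":0.01},{"grip":1,"x":-6.2,"y":0.1,"z":-1.5,"rx":0.01,"ry":1.75,"rz":0.01}]
max mm 6.721606950722424 deg 1.7520156337367276
```

```bash

python3 -m jog '[{"grip":1,"x":-6.5,"y":0,"z":-1.7,"rx":0,"ry":1.75,"rz":0},{"grip":1,"x":-6.4,"y":0,"z":-1.7,"rx":0,"ry":1.75,"rz":0},{"grip":1,"x":-6.3,"y":0,"z":-1.6,"rx":0,"ry":1.75,"rz":0},{"grip":1,"x":-6.2,"y":0,"z":-1.5,"rx":0,"ry":1.75,"rz":0}]'
python3 - <<'E'
from h import *
where(); snap("side","s13"); where(); goto(28,3,26,6)
crop("s13",80,330,280,480,4,"s13c")
E
```

```text
time: 12.95
eef_pos: [0.74, 0.2874, 0.2846]
tcp_rot: [0.939, 0.115, -0.323, 0.04]
contact_force: [-0.3, 0.6, -1.8]
opening: 0.243
t 12.95 lip v 1.6 lat 0.5 w -0.2 tilt 38.0 F [-0.3  0.6 -1.8] q [ 0.24  0.76  1.17 -0.    1.88 -0.  ]
t 13.00 lip v 2.4 lat 0.6 w 1.0 tilt 37.8 F [ 0.6 -0.2 -0.8] q [ 0.24  0.76  1.17 -0.    1.88 -0.  ]
[{"grip":1,"x":-7.5,"y":0.1,"z":-0.9,"rx":0.01,"ry":1.96,"rz":0.01},{"grip":1,"x":-7.4,"y":0.1,"z":-0.8,"rx":0.01,"ry":1.96,"rz":0.01},{"grip":1,"x":-7.3,"y":0.1,"z":-0.7,"rx":0.01,"ry":1.96,"rz":0.01},{"grip":1,"x":-7.2,"y":0.1,"z":-0.5,"rx":0.01,"ry":1.96,"rz":0.01},{"grip":1,"x":-7.1,"y":0.1,"z":-0.4,"rx":0.01,"ry":1.96,"rz":0.01},{"grip":1,"x":-7.0,"y":0.1,"z":-0.3,"rx":0.01,"ry":1.96,"rz":0.01}]
max mm 7.554468876102409 deg 1.9632299417899781
```

View pics/s13c.png

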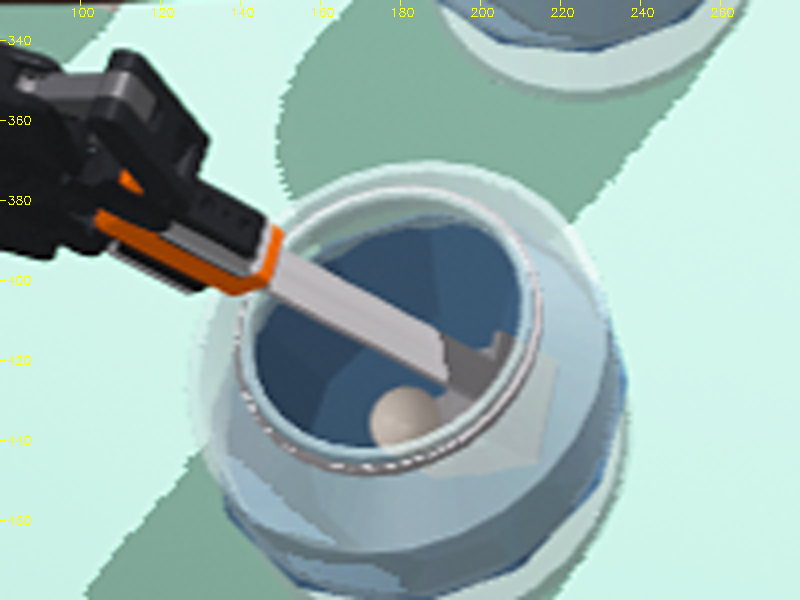

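```bash

python3 -m jog '[{"grip":1,"x":-7.4,"y":0,"z":-0.7,"rx":0,"ry":1.95,"rz":0},{"grip":1,"x":-7.3,"y":0,"z":-0.6,"rx":0,"ry":1.95,"rz":0},{"grip":1,"x":-7.2,"y":0,"z":-0.5,"rx":0,"ry":1.95,"rz":0},{"grip":1,"x":-7.1,"y":0,"z":-0.4,"rx":0,"ry":1.95,"rz":0},{"grip":1,"x":-7,"y":0,"z":-0.3,"rx":0,"ry":1.95,"rz":0},{"grip":1,"x":-7,"y":0,"z":-0.2,"rx":0,"ry":1.95,"rz":0}]'
python3 - <<'E'
from h import *
where(); snap("side","s14"); where(); goto(42,3.3,22,4)
crop("s14",80,330,280,480,4,"s14c")
E
```

```text
time: 13.5
eef_pos: [0.7065, 0.279, 0.3103]
tcp_rot: [0.966, 0.118, -0.227, 0.028]
contact_force: [-2.2, -0.6, -0.5]
opening: 0.248
t 13.50 lip v 25.8 lat 0.5 w 1.2 tilt 26.4 F [-2.2 -0.6 -0.5] q [ 0.24  0.62  1.31 -0.    1.67 -0.  ]
t 13.55 lip v 26.3 lat 0.6 w 2.0 tilt 26.2 F [ 0.9  0.8 -1.9] q [ 0.24  0.62  1.31 -0.    1.67 -0.  ]
[{"grip":1,"x":-2.3,"y":0.2,"z":-1.0,"rx":0.01,"ry":1.05,"rz":0.02},{"grip":1,"x":-2.3,"y":0.2,"z":-0.9,"rx":0.01,"ry":1.05,"rz":0.02},{"grip":1,"x":-2.3,"y":0.2,"z":-0.9,"rx":0.01,"ry":1.05,"rz":0.02},{"grip":1,"x":-2.2,"y":0.2,"z":-0.8,"rx":0.01,"ry":1.05,"rz":0.02}]
max mm 2.515949125081825 deg 1.0539865832588051
```

View pics/s14c.png

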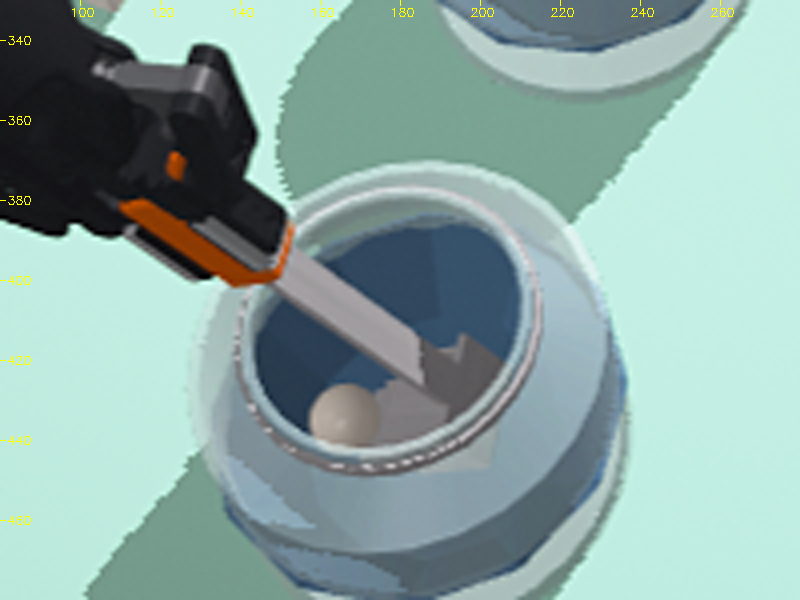

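```bash

python3 -m jog '[{"grip":1,"x":-2.3,"y":0,"z":-1,"rx":0,"ry":1.05,"rz":0},{"grip":1,"x":-2.3,"y":0,"z":-0.9,"rx":0,"ry":1.05,"rz":0},{"grip":1,"x":-2.3,"y":0,"z":-0.9,"rx":0,"ry":1.05,"rz":0},{"grip":1,"x":-2.2,"y":0,"z":-0.8,"rx":0,"ry":1.05,"rz":0},{"grip":1,"x":0,"y":0,"z":0,"rx":0,"ry":0,"rz":0}]'
python3 - <<'E'
from h import *
where(); snap("side","s15"); where(); goto(47,4,21,3)
crop("s15",80,330,280,480,4,"s15c")
E
```

```text
time: 13.97
eef_pos: [0.7004, 0.2776, 0.318]
tcp_rot: [0.974, 0.119, -0.189, 0.023]
contact_force: [-0.3, -0.7, -1.8]
opening: 0.248
t 13.97 lip v 43.2 lat 0.5 w 2.7 tilt 22.0 F [-0.3 -0.7 -1.8] q [ 0.24  0.59  1.34 -0.    1.6  -0.  ]
t 14.02 lip v 43.1 lat 0.5 w 2.7 tilt 22.0 F [-1.  -0.4 -1.1] q [ 0.24  0.59  1.34 -0.    1.6  -0.  ]
[{"grip":1,"x":-0.8,"y":0.2,"z":-0.6,"rx":0.01,"ry":0.33,"rz":0.02},{"grip":1,"x":-0.7,"y":0.2,"z":-0.6,"rx":0.01,"ry":0.33,"rz":0.02},{"grip":1,"x":-0.7,"y":0.2,"z":-0.6,"rx":0.01,"ry":0.33,"rz":0.02}]
max mm 1.019803902718557 deg 0.3300970047409333
```

View pics/s15c.png

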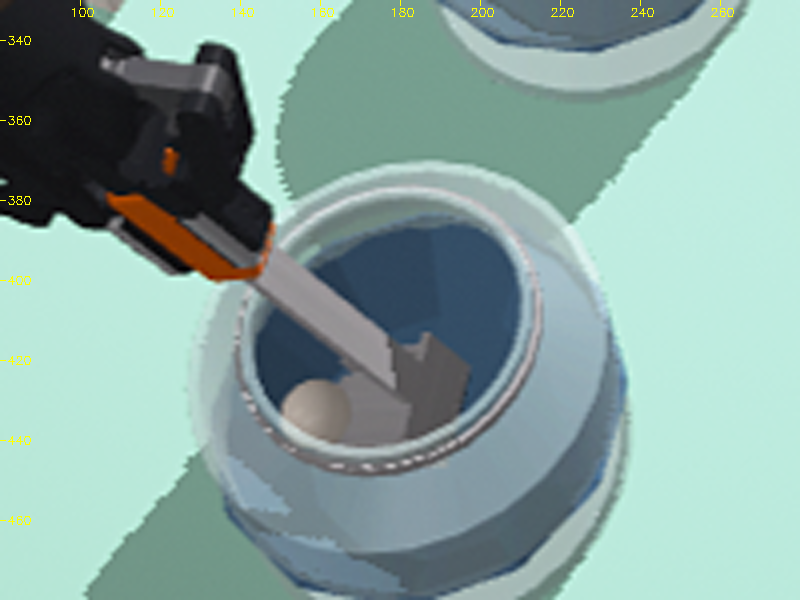

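```bash

python3 -m jog '[{"grip":1,"x":-0.3,"y":0,"z":-0.8,"rx":0,"ry":0.3,"rz":0},{"grip":1,"x":-0.3,"y":0,"z":-0.8,"rx":0,"ry":0.3,"rz":0},{"grip":1,"x":-0.3,"y":0,"z":-0.8,"rx":0,"ry":0.3,"rz":0},{"grip":1,"x":0,"y":0,"z":0,"rx":0,"ry":0,"rz":0}]'
python3 - <<'E'
from h import *
where(); snap("side","s16"); where()
print(proj("side",[pose_w(v,w) for v,w in((39.8,16.5),(43,20),(38,24),(34,22))]))
goto(45,9,12,4); goto(42,16,0,6)
crop("s16",80,330,280,480,4,"s16c")
E
```

```text
time: 14.35
eef_pos: [0.7004, 0.2775, 0.3201]
tcp_rot: [0.976, 0.12, -0.183, 0.022]
contact_force: [-0.1, -0.7, -1.6]
opening: 0.243
t 14.35 lip v 46.9 lat 0.4 w 4.1 tilt 21.3 F [-0.1 -0.7 -1.6] q [ 0.24  0.59  1.34 -0.    1.59 -0.  ]
t 14.40 lip v 46.9 lat 0.5 w 4.1 tilt 21.3 F [-1.8 -0.1 -1.5] q [ 0.24  0.59  1.34 -0.    1.59 -0.  ]
[[160.54453692 431.41864378]
 [158.00886426 430.27980954]
 [160.70468998 429.48259937]
 [163.56299648 430.2661567 ]]
[{"grip":1,"x":-13.4,"y":0.1,"z":1.4,"rx":0.01,"ry":2.32,"rz":0.02},{"grip":1,"x":-13.4,"y":0.1,"z":1.4,"rx":0.01,"ry":2.32,"rz":0.02},{"grip":1,"x":-13.3,"y":0.1,"z":1.3,"rx":0.01,"ry":2.32,"rz":0.02},{"grip":1,"x":-13.3,"y":0.1,"z":1.3,"rx":0.01,"ry":2.32,"rz":0.02}]
max mm 13.473306943731371 deg 2.3167698222629896
[{"grip":1,"x":-20.6,"y":0.1,"z":2.3,"rx":0.0,"ry":3.54,"rz":0.01},{"grip":1,"x":-20.5,"y":0.1,"z":2.2,"rx":0.0,"ry":3.54,"rz":0.01},{"grip":1,"x":-20.4,"y":0.1,"z":2.1,"rx":0.0,"ry":3.54,"rz":0.01},{"grip":1,"x":-20.3,"y":0.1,"z":2.1,"rx":0.0,"ry":3.54,"rz":0.01},{"grip":1,"x":-20.2,"y":0.1,"z":2.0,"rx":0.0,"ry":3.54,"rz":0.01},{"grip":1,"x":-20.1,"y":0.1,"z":1.9,"rx":0.0,"ry":3.54,"rz":0.01}]
max mm 20.72824160414964 deg 3.544487539092616
```

View pics/s16c.png

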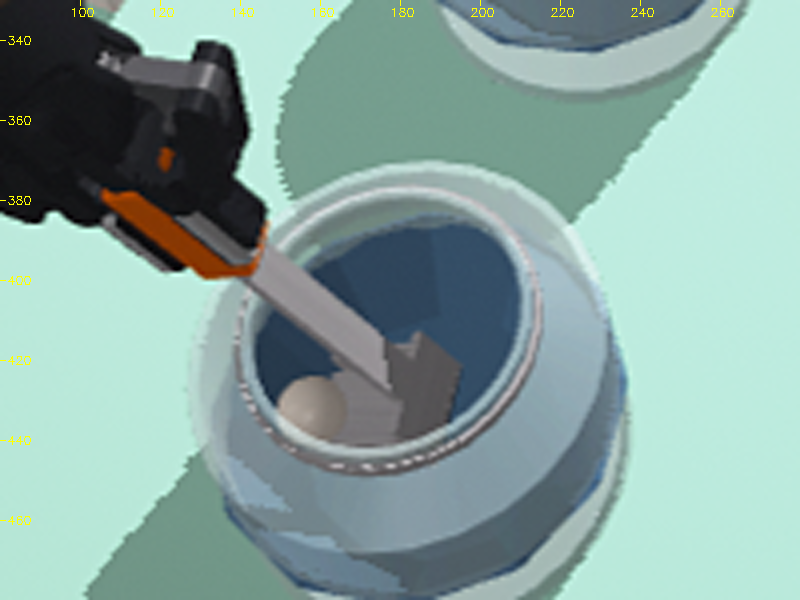

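```bash

python3 -m jog '[{"grip":1,"x":-13.2,"y":0,"z":1.2,"rx":0,"ry":2.4,"rz":0},{"grip":1,"x":-13.2,"y":0,"z":1.2,"rx":0,"ry":2.4,"rz":0},{"grip":1,"x":-13.2,"y":0,"z":1.2,"rx":0,"ry":2.4,"rz":0},{"grip":1,"x":-13.2,"y":0,"z":1.2,"rx":0,"ry":2.4,"rz":0},{"grip":1,"x":0,"y":0,"z":0,"rx":0,"ry":0,"rz":0}]'
python3 - <<'E'
from h import *
where(); snap("side","s17"); where()
goto(42,17,0,6)
crop("s17",80,330,280,480,4,"s17c")
E
```

```text
time: 14.82
eef_pos: [0.6491, 0.265, 0.3327]
tcp_rot: [0.988, 0.121, -0.099, 0.012]
contact_force: [0.1, -0.4, -2.6]
opening: 0.244
t 14.82 lip v 47.4 lat 0.8 w 10.4 tilt 11.5 F [ 0.1 -0.4 -2.6] q [ 0.24  0.43  1.52 -0.    1.38 -0.  ]
t 14.87 lip v 47.9 lat 0.6 w 10.3 tilt 11.5 F [-0.2 -0.4 -2.3] q [ 0.24  0.44  1.52 -0.    1.39 -0.  ]
[{"grip":1,"x":-11.6,"y":0.1,"z":1.1,"rx":0.0,"ry":1.92,"rz":0.01},{"grip":1,"x":-11.6,"y":0.1,"z":1.0,"rx":0.0,"ry":1.92,"rz":0.01},{"grip":1,"x":-11.5,"y":0.1,"z":1.0,"rx":0.0,"ry":1.92,"rz":0.01},{"grip":1,"x":-11.5,"y":0.1,"z":0.9,"rx":0.0,"ry":1.92,"rz":0.01},{"grip":1,"x":-11.5,"y":0.1,"z":0.9,"rx":0.0,"ry":1.92,"rz":0.01},{"grip":1,"x":-11.4,"y":0.1,"z":0.9,"rx":0.0,"ry":1.92,"rz":0.01}]
max mm 11.652467549836816 deg 1.9236592444893732
```

View pics/s17c.png

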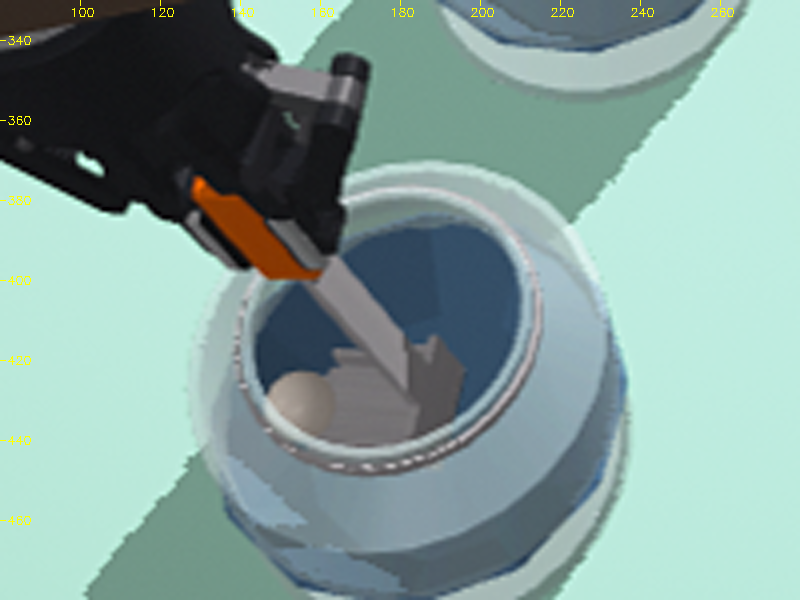

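```bash

python3 -m jog '[{"grip":1,"x":-11.6,"y":0,"z":1,"rx":0,"ry":2.1,"rz":0},{"grip":1,"x":-11.6,"y":0,"z":1,"rx":0,"ry":2.1,"rz":0},{"grip":1,"x":-11.5,"y":0,"z":0.9,"rx":0,"ry":2.1,"rz":0},{"grip":1,"x":-11.5,"y":0,"z":0.9,"rx":0,"ry":2.1,"rz":0},{"grip":1,"x":-11.5,"y":0,"z":0.8,"rx":0,"ry":2.1,"rz":0},{"grip":1,"x":-11.5,"y":0,"z":0.5,"rx":0,"ry":2.1,"rz":0},{"grip":1,"x":0,"y":0,"z":0,"rx":0,"ry":0,"rz":0}]'
python3 - <<'E'
from h import *
where(); snap("side","s18"); where()
goto(38,26,-4,4)
crop("s18",80,330,280,480,4,"s18c")
E
```

```text
time: 15.45
eef_pos: [0.5824, 0.2483, 0.3342]
tcp_rot: [0.993, 0.122, 0.008, -0.001]
contact_force: [0.5, -0.3, -2.5]
opening: 0.246
t 15.45 lip v 46.8 lat 0.6 w 17.2 tilt -0.9 F [ 0.5 -0.3 -2.5] q [ 0.24  0.26  1.75  0.    1.12 -0.  ]
t 15.50 lip v 47.6 lat 0.5 w 17.4 tilt -0.9 F [ 0.3  0.  -2.3] q [ 0.24  0.26  1.74  0.    1.12 -0.  ]
[{"grip":1,"x":-6.5,"y":0.1,"z":-1.4,"rx":0.0,"ry":0.77,"rz":0.02},{"grip":1,"x":-6.5,"y":0.1,"z":-1.5,"rx":0.0,"ry":0.77,"rz":0.02},{"grip":1,"x":-6.4,"y":0.1,"z":-1.5,"rx":0.0,"ry":0.77,"rz":0.02},{"grip":1,"x":-6.4,"y":0.1,"z":-1.5,"rx":0.0,"ry":0.77,"rz":0.02}]
max mm 6.671581521648371 deg 0.7657895905659547
```

View pics/s18c.png

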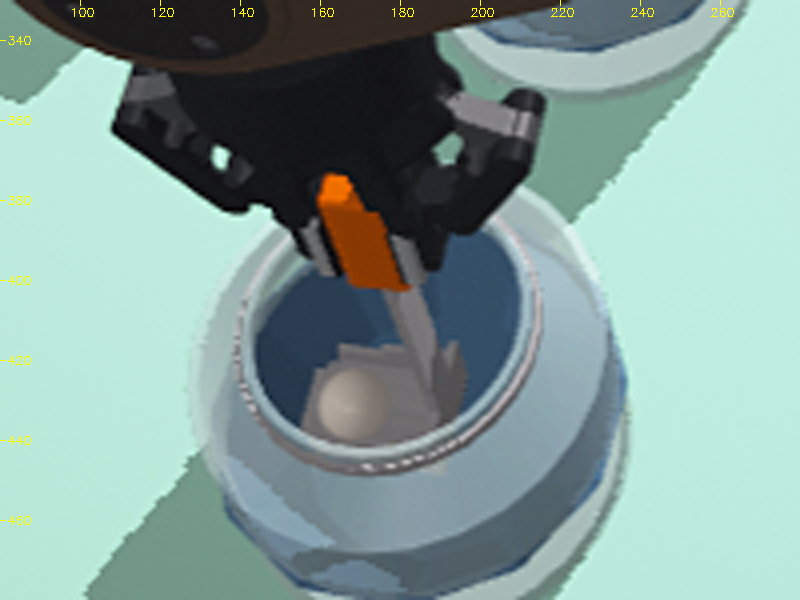

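```bash

python3 -m jog '[{"grip":1,"x":-6.5,"y":0,"z":-1.4,"rx":0,"ry":0.8,"rz":0},{"grip":1,"x":-6.5,"y":0,"z":-1.5,"rx":0,"ry":0.8,"rz":0},{"grip":1,"x":-6.4,"y":0,"z":-1.5,"rx":0,"ry":0.8,"rz":0},{"grip":1,"x":-6.4,"y":0,"z":-1.5,"rx":0,"ry":0.8,"rz":0},{"grip":1,"x":0,"y":0,"z":0,"rx":0,"ry":0,"rz":0},{"grip":1,"x":0,"y":0,"z":0,"rx":0,"ry":0,"rz":0},{"grip":1,"x":0,"y":0,"z":0,"rx":0,"ry":0,"rz":0}]'
python3 - <<'E'
from h import *
where(); snap("side","s19"); where()
goto(28,50,0,5)
crop("s19",80,330,280,480,4,"s19c")
E
```

```text
time: 16.08
eef_pos: [0.5579, 0.242, 0.3396]
tcp_rot: [0.992, 0.122, 0.037, -0.004]
contact_force: [0.1, -0.1, -2.2]
opening: 0.243
t 16.08 lip v 39.2 lat 0.4 w 26.4 tilt -4.2 F [ 0.1 -0.1 -2.2] q [ 0.24  0.19  1.82  0.    1.06 -0.  ]
t 16.13 lip v 39.2 lat 0.4 w 26.3 tilt -4.2 F [-0.2  1.  -2.4] q [ 0.24  0.19  1.82  0.    1.06 -0.  ]
[{"grip":1,"x":2.7,"y":0.1,"z":-5.6,"rx":0.0,"ry":-0.84,"rz":0.01},{"grip":1,"x":2.6,"y":0.1,"z":-5.6,"rx":0.0,"ry":-0.84,"rz":0.01},{"grip":1,"x":2.5,"y":0.1,"z":-5.6,"rx":0.0,"ry":-0.84,"rz":0.01},{"grip":1,"x":2.5,"y":0.1,"z":-5.6,"rx":0.0,"ry":-0.84,"rz":0.01},{"grip":1,"x":2.4,"y":0.1,"z":-5.5,"rx":0.0,"ry":-0.84,"rz":0.01}]
max mm 6.217716622683925 deg 0.8435611188733635
```

View pics/s19c.png

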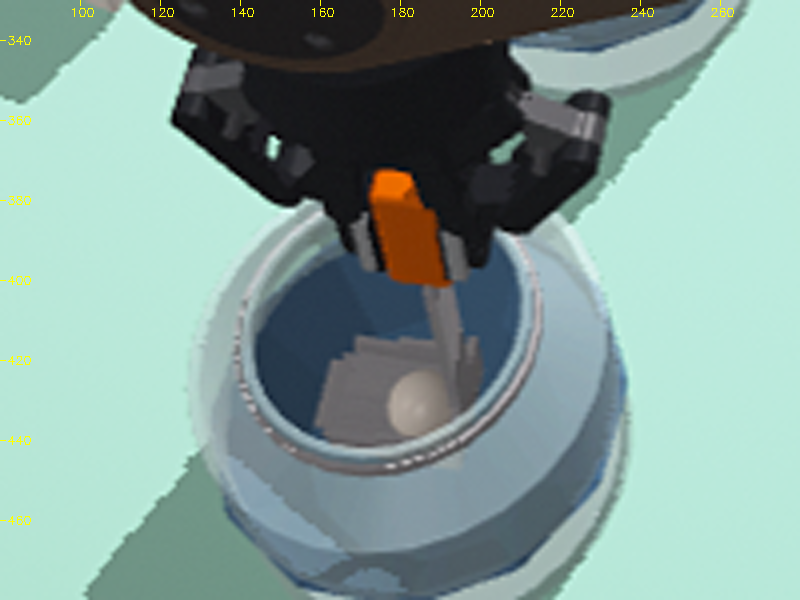

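```bash

python3 -m jog '[{"grip":1,"x":0.5,"y":0,"z":-4,"rx":0,"ry":-0.5,"rz":0},{"grip":1,"x":0,"y":0,"z":-5.6,"rx":0,"ry":-0.5,"rz":0},{"grip":1,"x":0,"y":0,"z":-5.6,"rx":0,"ry":-0.5,"rz":0},{"grip":1,"x":0,"y":0,"z":-5.6,"rx":0,"ry":-0.5,"rz":0},{"grip":1,"x":0,"y":0,"z":-3,"rx":0,"ry":0,"rz":0},{"grip":1,"x":0,"y":0,"z":0,"rx":0,"ry":0,"rz":0}]'
python3 - <<'E'
from h import *
where(); d=goto(28,165,-2,8)
E
```

```text
time: 16.63
eef_pos: [0.5574, 0.2419, 0.3649]
tcp_rot: [0.992, 0.122, 0.02, -0.003]
contact_force: [-0.1, -0.1, -2.1]
opening: 0.245
t 16.63 lip v 28.7 lat 0.4 w 49.3 tilt -2.4 F [-0.1 -0.1 -2.1] q [ 0.24  0.17  1.79  0.    1.14 -0.  ]
[{"grip":1,"x":0.8,"y":0.0,"z":-14.5,"rx":0.0,"ry":-0.05,"rz":0.01},{"grip":1,"x":0.7,"y":0.0,"z":-14.5,"rx":0.0,"ry":-0.05,"rz":0.01},{"grip":1,"x":0.7,"y":0.0,"z":-14.5,"rx":0.0,"ry":-0.05,"rz":0.01},{"grip":1,"x":0.7,"y":0.0,"z":-14.5,"rx":0.0,"ry":-0.05,"rz":0.01},{"grip":1,"x":0.7,"y":0.0,"z":-14.5,"rx":0.0,"ry":-0.05,"rz":0.01},{"grip":1,"x":0.7,"y":0.0,"z":-14.5,"rx":0.0,"ry":-0.05,"rz":0.01},{"grip":1,"x":0.7,"y":0.0,"z":-14.5,"rx":0.0,"ry":-0.05,"rz":0.01},{"grip":1,"x":0.7,"y":0.0,"z":-14.5,"rx":0.0,"ry":-0.05,"rz":0.01}]
max mm 14.52205219657332 deg 0.046290877693487144
```

```bash

python3 -m jog '[{"grip":1,"x":0.5,"y":0,"z":-8,"rx":0,"ry":0,"rz":0},{"grip":1,"x":0.7,"y":0,"z":-15,"rx":0,"ry":0,"rz":0},{"grip":1,"x":1,"y":0,"z":-22,"rx":0,"ry":0,"rz":0},{"grip":1,"x":1,"y":0,"z":-25,"rx":0,"ry":0,"rz":0},{"grip":1,"x":1,"y":0,"z":-25,"rx":0,"ry":0,"rz":0},{"grip":1,"x":1,"y":0,"z":-25,"rx":0,"ry":0,"rz":0},{"grip":1,"x":1,"y":0,"z":-25,"rx":0,"ry":0,"rz":0},{"grip":1,"x":1,"y":0,"z":-22,"rx":0,"ry":0,"rz":0}]'
python3 -m jog '[{"grip":1,"x":0,"y":0,"z":-14,"rx":0,"ry":0,"rz":0},{"grip":1,"x":0,"y":0,"z":-5,"rx":0,"ry":0,"rz":0},{"grip":1,"x":0,"y":0,"z":0,"rx":0,"ry":0,"rz":0}]'
python3 - <<'E'
from h import *
where(); snap("side","s20"); snap("top","t20");rep()
crop("top0",430,150,570,300,5,"bal_t"); crop("side0",280,110,410,220,5,"bal_s"); crop("s20",80,150,280,480,2,"s20c");crop("t20",40,90,200,250,2,"t20c")
a=cv2.imread("pics/s20c.png");b=cv2.imread("pics/t20c.png");b=cv2.copyMakeBorder(b,0,a.shape[0]-b.shape[0],0,0,0);cv2.imwrite("pics/st20.png",np.hstack([a,b])[:600])
E
```

```text
time: 17.3
eef_pos: [0.5575, 0.242, 0.5326]
tcp_rot: [0.992, 0.122, 0.02, -0.002]
contact_force: [0.4, -0.3, -2.3]
opening: 0.248
time: 17.55
eef_pos: [0.557, 0.2419, 0.5509]
tcp_rot: [0.992, 0.122, 0.02, -0.002]
contact_force: [0.9, 0.3, -2.5]
opening: 0.245
t 17.55 lip v 28.2 lat 0.5 w 235.3 tilt -2.3 F [ 0.9  0.3 -2.5] q [ 0.24  0.06  1.57  0.    1.47 -0.  ]
t 17.65 [0.5571 0.2418 0.5476] hdg 14.0 z [ 0.035  0.009 -0.999] F [-0.9  0.2 -3.2] open 0.247 q [ 0.24  0.06  1.58  0.    1.47 -0.  ]
```

View pics/st20.png

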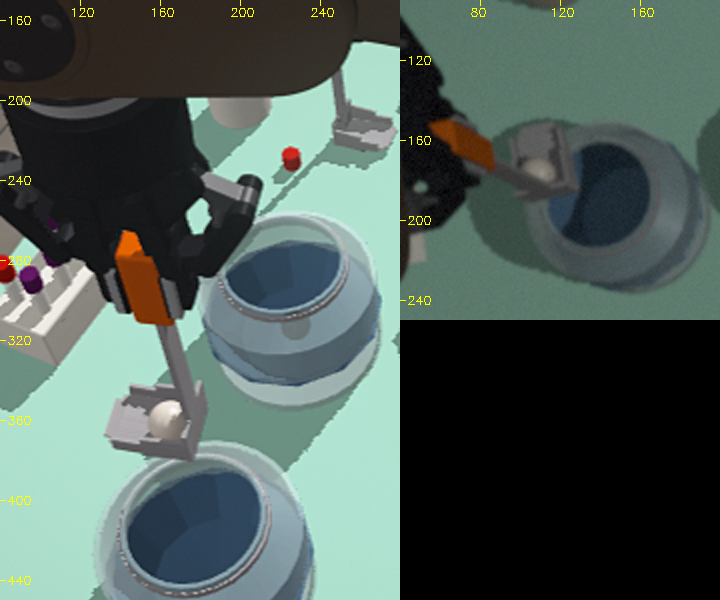

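View pics/bal_t.png

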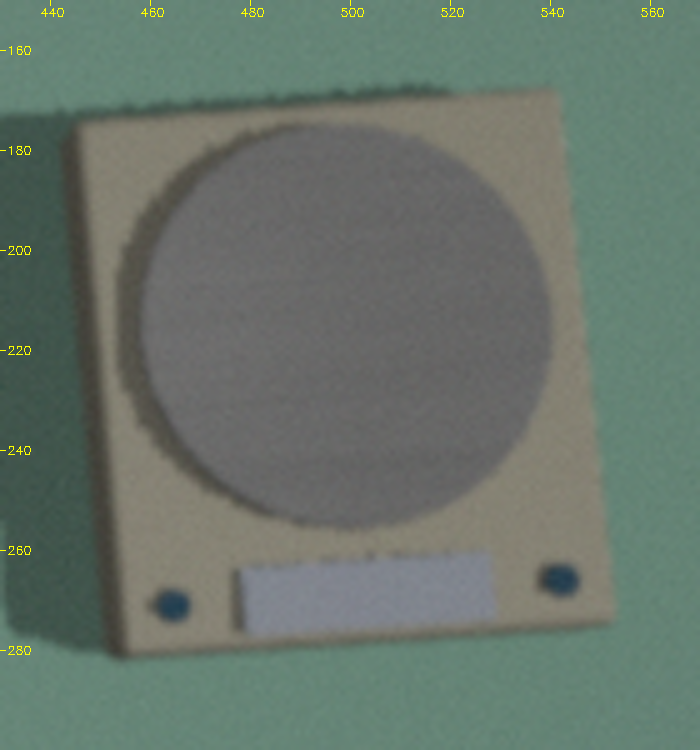

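View pics/bal_s.png

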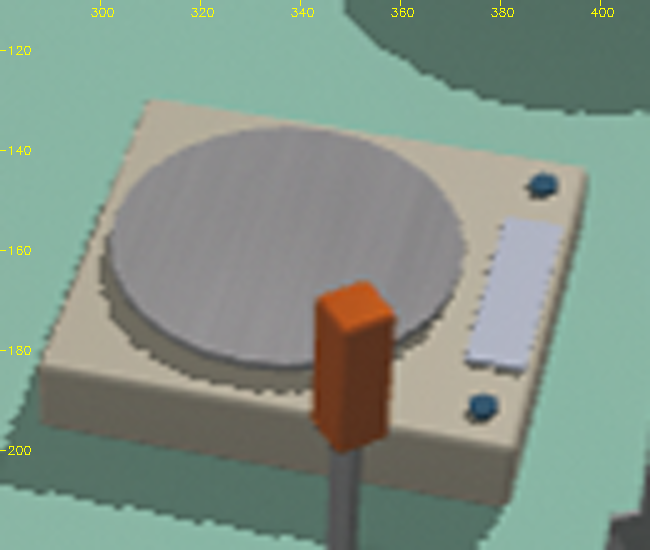

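```bash
cat >> h.py <<'E'
B,_=tri((337.3,159.3),(499.4,215)); 
E
python3 - <<'E'
from h import *
print(B,_,onz("top",(499.4,215),.045),onz("side",(337.3,159.3),.045))
p,R,s=cur(); e=np.array([np.cos(np.radians(14)),np.sin(np.radians(14)),0])
T=np.array([B[0],B[1],0])-.013*e; print(T)
d=R.inv().apply(np.array([T[0],T[1],p[2]])-p)*1000; print("total tool shift",d.round(1), (d/632*1).round(4))
E
```

```text
Traceback (most recent call last):
NameError: name '_' is not defined
```

```bash
python3 - <<'E'
from h import *
print(B,onz("top",(499.4,215),.045),onz("side",(337.3,159.3),.045))
p,R,s=cur(); e=np.array([np.cos(np.radians(14)),np.sin(np.radians(14)),0])
T=np.array([B[0],B[1],0])-.013*e; print(T)
d=R.inv().apply(np.array([T[0],T[1],p[2]])-p)*1000; print("total tool shift",d.round(1))
E
```

```text
[ 0.56567722 -0.39722869  0.03561994] [ 0.56495575 -0.39451546  0.045     ] [ 0.56177782 -0.38723283  0.045     ]
[ 0.55306338 -0.40037367  0.        ]
total tool shift [-158.9  622.2   -5.7]
```

```bash

python3 -m jog '[{"grip":1,"x":-2.1,"y":8,"z":0,"rx":0,"ry":0,"rz":0},{"grip":1,"x":-3.6,"y":14,"z":-0.2,"rx":0,"ry":0,"rz":0},{"grip":1,"x":-5.2,"y":20,"z":-0.2,"rx":0,"ry":0,"rz":0},{"grip":1,"x":-6.5,"y":25,"z":-0.2,"rx":0,"ry":0,"rz":0},{"grip":1,"x":-6.5,"y":25,"z":-0.2,"rx":0,"ry":0,"rz":0},{"grip":1,"x":-6.5,"y":25,"z":-0.2,"rx":0,"ry":0,"rz":0},{"grip":1,"x":-6.5,"y":25,"z":-0.2,"rx":0,"ry":0,"rz":0},{"grip":1,"x":-6.5,"y":25,"z":-0.2,"rx":0,"ry":0,"rz":0}]'
python3 -m jog '[{"grip":1,"x":-6.5,"y":25,"z":-0.2,"rx":0,"ry":0,"rz":0},{"grip":1,"x":-6.5,"y":25,"z":-0.2,"rx":0,"ry":0,"rz":0},{"grip":1,"x":-6.5,"y":25,"z":-0.2,"rx":0,"ry":0,"rz":0},{"grip":1,"x":-6.5,"y":25,"z":-0.2,"rx":0,"ry":0,"rz":0},{"grip":1,"x":-6.5,"y":25,"z":-0.2,"rx":0,"ry":0,"rz":0},{"grip":1,"x":-6.5,"y":25,"z":-0.2,"rx":0,"ry":0,"rz":0},{"grip":1,"x":-6.5,"y":25,"z":-0.2,"rx":0,"ry":0,"rz":0},{"grip":1,"x":-6.5,"y":25,"z":-0.2,"rx":0,"ry":0,"rz":0}]'
python3 -m jog '[{"grip":1,"x":-6.5,"y":25,"z":-0.2,"rx":0,"ry":0,"rz":0},{"grip":1,"x":-6.5,"y":25,"z":-0.2,"rx":0,"ry":0,"rz":0},{"grip":1,"x":-6.5,"y":25,"z":-0.2,"rx":0,"ry":0,"rz":0},{"grip":1,"x":-6.5,"y":25,"z":-0.2,"rx":0,"ry":0,"rz":0},{"grip":1,"x":-6.5,"y":25,"z":-0.2,"rx":0,"ry":0,"rz":0},{"grip":1,"x":-6.5,"y":25,"z":-0.2,"rx":0,"ry":0,"rz":0},{"grip":1,"x":-6.5,"y":25,"z":-0.2,"rx":0,"ry":0,"rz":0},{"grip":1,"x":-5.2,"y":20,"z":-0.2,"rx":0,"ry":0,"rz":0}]'
python3 -m jog '[{"grip":1,"x":-3.6,"y":14,"z":-0.2,"rx":0,"ry":0,"rz":0},{"grip":1,"x":-2.6,"y":10,"z":0,"rx":0,"ry":0,"rz":0},{"grip":1,"x":-1.3,"y":5,"z":0,"rx":0,"ry":0,"rz":0},{"grip":1,"x":0,"y":0,"z":0,"rx":0,"ry":0,"rz":0},{"grip":1,"x":0,"y":0,"z":0,"rx":0,"ry":0,"rz":0}]'
python3 - <<'E'
from h import *
rep(); snap("side","s21"); snap("top","t21");rep()
E
```

```text
time: 18.32
eef_pos: [0.5549, 0.067, 0.5479]
tcp_rot: [0.992, 0.121, 0.018, -0.002]
contact_force: [0.3, -0.1, -2.5]
opening: 0.244
time: 18.98
eef_pos: [0.5522, -0.1397, 0.5475]
tcp_rot: [0.992, 0.121, 0.018, -0.002]
contact_force: [0.9, 0.1, -2.3]
opening: 0.246
time: 19.65
eef_pos: [0.5497, -0.3417, 0.5467]
tcp_rot: [0.993, 0.121, 0.018, -0.003]
contact_force: [-0.5, -0.4, -1.4]
opening: 0.249
time: 20.07
eef_pos: [0.5507, -0.3684, 0.5481]
tcp_rot: [0.992, 0.122, 0.019, -0.003]
contact_force: [-0.0, -0.5, -1.5]
opening: 0.245
t 20.07 [ 0.5507 -0.3684  0.5481] hdg 14.0 z [ 0.037  0.01  -0.999] F [-0.  -0.5 -1.5] open 0.245 q [-0.75  0.19  1.44  0.03  1.5  -0.99]
t 20.17 [ 0.5509 -0.3677  0.5485] hdg 14.0 z [ 0.037  0.01  -0.999] F [ 0.1  0.  -2. ] open 0.247 q [-0.75  0.19  1.44  0.03  1.5  -0.99]
```

View pics/s21.png

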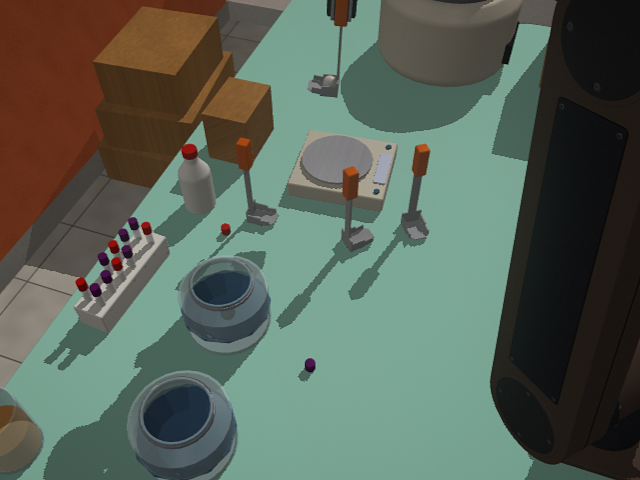

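View pics/t21.png

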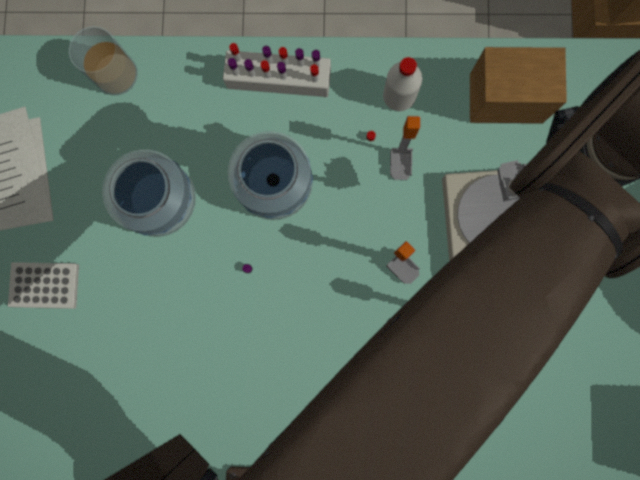

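```bash
python3 - <<'E'
from h import *
for uv in((475,123),(548,122)): print("box base",onz("top",uv,0))
print("box top at .1",onz("top",(487,106),.1))
B2=np.array([.5635,-.391]); e=np.array([np.cos(np.radians(14)),np.sin(np.radians(14))])
T=B2-.013*e
plan(np.array([T[0],T[1],.45-.154]),down(14,0),6,off=(0,0,.154),G=1)
E
```

```text
box base [ 0.75125851 -0.36220384  0.        ]
box base [ 0.75477829 -0.50138953  0.        ]
box top at .1 [ 0.74989546 -0.35996137  0.1       ]
[{"grip":1,"x":-1.7,"y":4.3,"z":16.3,"rx":0.0,"ry":-0.37,"rz":0.01},{"grip":1,"x":-1.6,"y":4.3,"z":16.4,"rx":0.0,"ry":-0.37,"rz":0.01},{"grip":1,"x":-1.5,"y":4.3,"z":16.4,"rx":0.0,"ry":-0.37,"rz":0.01},{"grip":1,"x":-1.4,"y":4.3,"z":16.4,"rx":0.0,"ry":-0.37,"rz":0.01},{"grip":1,"x":-1.3,"y":4.3,"z":16.4,"rx":0.0,"ry":-0.37,"rz":0.01},{"grip":1,"x":-1.2,"y":4.3,"z":16.4,"rx":0.0,"ry":-0.37,"rz":0.01}]
max mm 17.02967997350508 deg 0.3693877371404476
```

```bash

python3 -m jog '[{"grip":1,"x":-1.7,"y":4.3,"z":8,"rx":0,"ry":-0.38,"rz":0},{"grip":1,"x":-1.6,"y":4.3,"z":18,"rx":0,"ry":-0.38,"rz":0},{"grip":1,"x":-1.5,"y":4.3,"z":20,"rx":0,"ry":-0.38,"rz":0},{"grip":1,"x":-1.4,"y":4.3,"z":20,"rx":0,"ry":-0.38,"rz":0},{"grip":1,"x":-1.3,"y":4.3,"z":18,"rx":0,"ry":-0.38,"rz":0},{"grip":1,"x":-1.2,"y":4.3,"z":12,"rx":0,"ry":-0.38,"rz":0},{"grip":1,"x":0,"y":0,"z":0,"rx":0,"ry":0,"rz":0},{"grip":1,"x":0,"y":0,"z":0,"rx":0,"ry":0,"rz":0}]'
python3 - <<'E'
from h import *
rep(); snap("side","s22"); snap("top","t22")
p,R,s=cur(); M=R.as_matrix()
yaw=np.arctan2(M[1,0],M[0,0])+np.pi; g=p+R.apply([0,0,.154])
P=scoop_pts(g[0],g[1],yaw,g[2]-.165); print(g)
# foot projected onto pan
F=P[10:14].copy(); F[:,2]=.045
b=np.array([.5635,-.391,.045]); J=[((0,255,255),circ(b,.075),True),((255,255,0),F,True)]
overlay("s22","side",scoop_ov(P)+J,260,50,420,220,4,"s22o")
overlay("t22","top",scoop_ov(P)+J,430,120,590,280,4,"t22o")
E
```

```text
time: 20.83
eef_pos: [0.5506, -0.3953, 0.4511]
tcp_rot: [0.993, 0.122, -0.001, -0.001]
contact_force: [-0.6, -0.4, -2.3]
opening: 0.246
t 20.83 [ 0.5506 -0.3953  0.4511] hdg 14.0 z [-0.003  0.001 -1.   ] F [-0.6 -0.4 -2.3] open 0.246 q [-0.77  0.26  1.52 -0.    1.36 -1.02]
[ 0.55084864 -0.39562364  0.299835  ]
```

View pics/s22o.png

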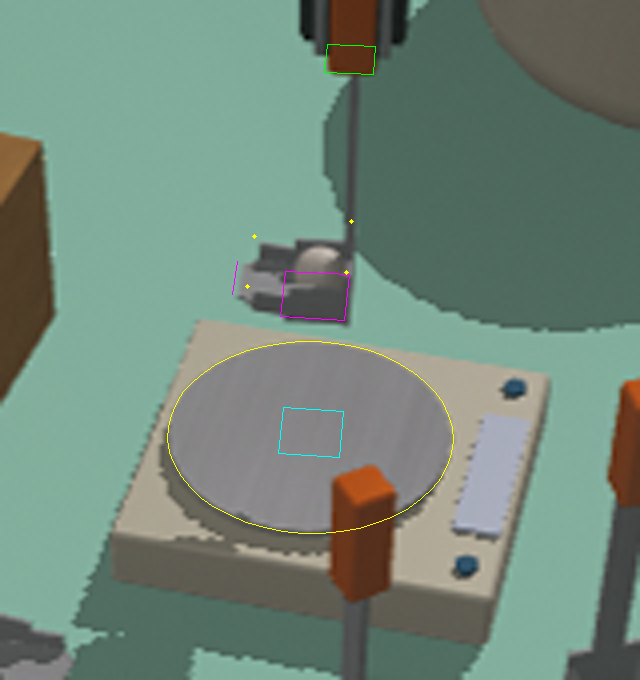

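View pics/t22o.png

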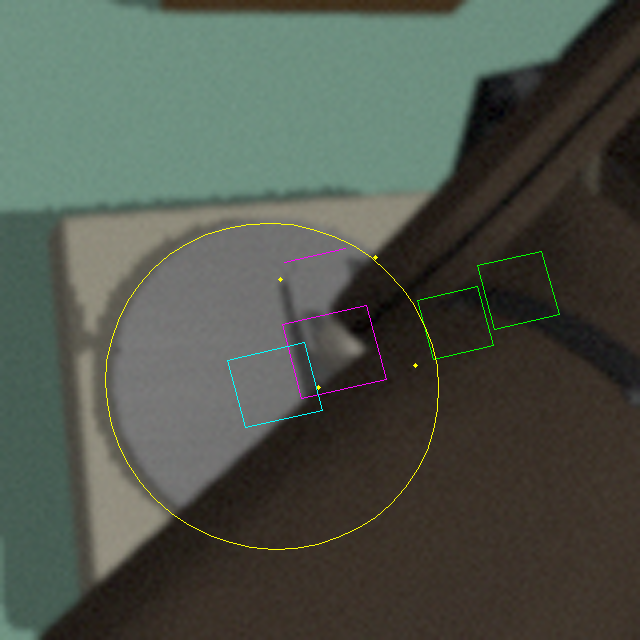

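```bash

python3 -m jog '[{"grip":1,"x":0,"y":0,"z":8,"rx":0,"ry":0,"rz":0},{"grip":1,"x":0,"y":0,"z":15,"rx":0,"ry":0,"rz":0},{"grip":1,"x":0,"y":0,"z":18,"rx":0,"ry":0,"rz":0},{"grip":1,"x":0,"y":0,"z":18,"rx":0,"ry":0,"rz":0},{"grip":1,"x":0,"y":0,"z":12,"rx":0,"ry":0,"rz":0},{"grip":1,"x":0,"y":0,"z":6,"rx":0,"ry":0,"rz":0},{"grip":1,"x":0,"y":0,"z":2,"rx":0,"ry":0,"rz":0},{"grip":1,"x":0,"y":0,"z":0,"rx":0,"ry":0,"rz":0}]'
python3 -m jog '[{"grip":1,"x":0,"y":0,"z":2,"rx":0,"ry":0,"rz":0},{"grip":1,"x":0,"y":0,"z":2,"rx":0,"ry":0,"rz":0},{"grip":1,"x":0,"y":0,"z":0,"rx":0,"ry":0,"rz":0}]'
python3 - <<'E'
from h import *
rep(); snap("side","s23"); crop("s23",260,50,420,220,4,"s23c"); rep()
E
```

```text
time: 21.6
eef_pos: [0.5505, -0.3955, 0.3733]
tcp_rot: [0.993, 0.122, -0.001, 0.0]
contact_force: [0.3, -0.1, -1.9]
opening: 0.243
time: 21.85
eef_pos: [0.5504, -0.3955, 0.3697]
tcp_rot: [0.993, 0.122, -0.0, 0.001]
contact_force: [-1.0, 0.3, -2.4]
opening: 0.246
t 21.85 [ 0.5504 -0.3955  0.3697] hdg 14.0 z [-0.001 -0.001 -1.   ] F [-1.   0.3 -2.4] open 0.246 q [-0.77  0.32  1.6  -0.    1.22 -1.02]
t 21.90 [ 0.5504 -0.3955  0.3696] hdg 14.0 z [-0.001 -0.001 -1.   ] F [ 0.4 -0.2 -2.2] open 0.244 q [-0.77  0.32  1.6  -0.    1.22 -1.02]
```

View pics/s23c.png

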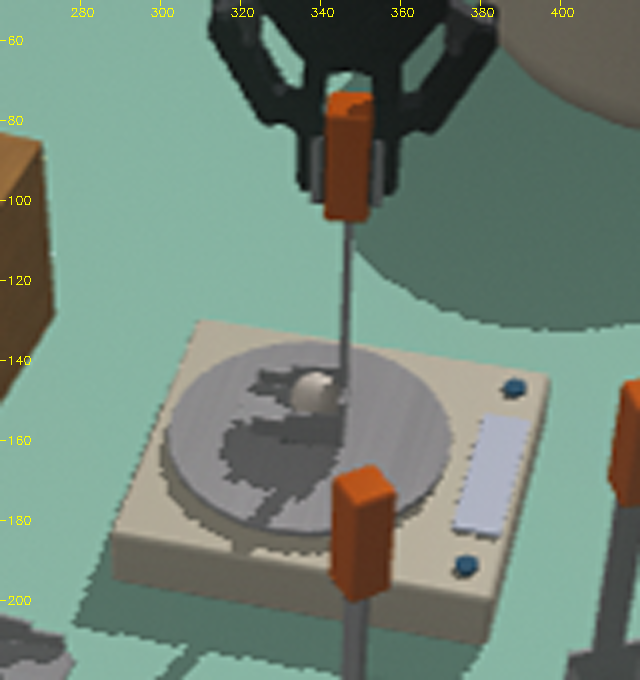

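Ball still at the heel (px ~339,148), scoop hovering a few mm over the steel pan. Feel downwards in 1 mm steps.

```bash

for k in 1; do :; done
python3 -m jog '[{"grip":1,"x":0,"y":0,"z":2,"rx":0,"ry":0,"rz":0},{"grip":1,"x":0,"y":0,"z":2,"rx":0,"ry":0,"rz":0},{"grip":1,"x":0,"y":0,"z":0,"rx":0,"ry":0,"rz":0}]'
python3 -m jog '[{"grip":1,"x":0,"y":0,"z":1,"rx":0,"ry":0,"rz":0},{"grip":1,"x":0,"y":0,"z":0,"rx":0,"ry":0,"rz":0}]'
python3 -m jog '[{"grip":1,"x":0,"y":0,"z":1,"rx":0,"ry":0,"rz":0},{"grip":1,"x":0,"y":0,"z":0,"rx":0,"ry":0,"rz":0}]'
```

```text
time: 22.15
eef_pos: [0.5503, -0.3953, 0.3645]
tcp_rot: [0.993, 0.122, -0.001, -0.0]
contact_force: [-0.2, -0.0, -2.1]
opening: 0.239
time: 22.32
eef_pos: [0.5504, -0.3955, 0.3641]
tcp_rot: [0.993, 0.122, -0.001, 0.0]
contact_force: [0.3, -0.2, -2.6]
opening: 0.248
time: 22.48
eef_pos: [0.5504, -0.3955, 0.3639]
tcp_rot: [0.993, 0.122, -0.001, 0.0]
contact_force: [-2.1, 0.9, 0.4]
opening: 0.246
```

```bash

python3 -m jog '[{"grip":1,"x":0,"y":0,"z":0.7,"rx":0,"ry":0,"rz":0},{"grip":1,"x":0,"y":0,"z":0,"rx":0,"ry":0,"rz":0}]'
python3 -m jog '[{"grip":1,"x":0,"y":0,"z":0,"rx":0,"ry":0,"rz":0},{"grip":1,"x":0,"y":0,"z":0,"rx":0,"ry":0,"rz":0}]' 20
python3 -m jog '[{"grip":0.7,"x":0,"y":0,"z":0,"rx":0,"ry":0,"rz":0},{"grip":0.6,"x":0,"y":0,"z":0,"rx":0,"ry":0,"rz":0},{"grip":0.4,"x":0,"y":0,"z":0,"rx":0,"ry":0,"rz":0},{"grip":0.2,"x":0,"y":0,"z":0,"rx":0,"ry":0,"rz":0},{"grip":0,"x":0,"y":0,"z":0,"rx":0,"ry":0,"rz":0},{"grip":0,"x":0,"y":0,"z":0,"rx":0,"ry":0,"rz":0}]'
python3 - <<'E'
from h import *
rep(); snap("side","s24"); crop("s24",260,50,420,220,4,"s24c"); rep()
E
```

```text
time: 22.65
eef_pos: [0.5504, -0.3956, 0.3639]
tcp_rot: [0.993, 0.122, -0.0, 0.001]
contact_force: [-1.3, 0.1, 3.5]
opening: 0.248
time: 22.82
eef_pos: [0.5504, -0.3956, 0.3639]
tcp_rot: [0.993, 0.122, -0.0, 0.001]
contact_force: [-2.0, 0.7, 4.8]
opening: 0.247
time: 23.32
eef_pos: [0.5504, -0.3954, 0.362]
tcp_rot: [0.993, 0.122, -0.001, -0.0]
contact_force: [0.0, 0.2, 0.4]
opening: 0.945
t 23.32 [ 0.5504 -0.3954  0.362 ] hdg 14.0 z [-0.001 -0.    -1.   ] F [0.  0.2 0.4] open 0.945 q [-0.77  0.33  1.61 -0.    1.21 -1.02]
t 23.37 [ 0.5504 -0.3954  0.3621] hdg 14.0 z [-0.001 -0.    -1.   ] F [ 0.   0.3 -0.3] open 0.998 q [-0.77  0.33  1.61 -0.    1.21 -1.02]
```

View pics/s24c.png

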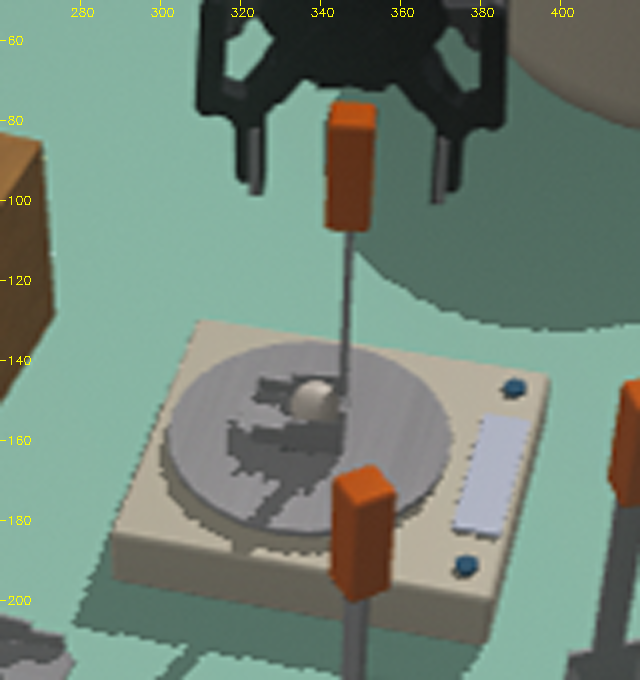

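```bash

python3 -m jog '[{"grip":0,"x":0,"y":0,"z":-8,"rx":0,"ry":0,"rz":0},{"grip":0,"x":0,"y":0,"z":-15,"rx":0,"ry":0,"rz":0},{"grip":0,"x":0,"y":0,"z":-25,"rx":0,"ry":0,"rz":0},{"grip":0,"x":0,"y":0,"z":-30,"rx":0,"ry":0,"rz":0},{"grip":0,"x":0,"y":0,"z":-30,"rx":0,"ry":0,"rz":0},{"grip":0,"x":0,"y":0,"z":-15,"rx":0,"ry":0,"rz":0},{"grip":0,"x":0,"y":0,"z":0,"rx":0,"ry":0,"rz":0},{"grip":0,"x":0,"y":0,"z":0,"rx":0,"ry":0,"rz":0}]'
python3 - <<'E'
from h import *
rep(); snap("side","s25"); 
crop("s25",260,50,420,220,4,"s25c"); rep()
b=cv2.imread("pics/s25.png"); a=cv2.imread("pics/s24.png"); print(np.abs(a[70:180,300:370].astype(int)-b[70:180,300:370]).mean())
E
```

```text
time: 24.03
eef_pos: [0.5504, -0.3953, 0.488]
tcp_rot: [0.993, 0.122, 0.001, 0.002]
contact_force: [0.5, 0.2, -0.2]
opening: 1.0
t 24.03 [ 0.5504 -0.3953  0.488 ] hdg 14.0 z [ 0.002 -0.003 -1.   ] F [ 0.5  0.2 -0.2] open 1.000 q [-0.77  0.24  1.48 -0.    1.42 -1.02]
t 24.08 [ 0.5503 -0.3952  0.4854] hdg 14.0 z [-0.001 -0.    -1.   ] F [-0.1  0.4 -0.6] open 1.001 q [-0.77  0.25  1.48 -0.    1.42 -1.02]
12.352683982683983
```

View pics/s25c.png

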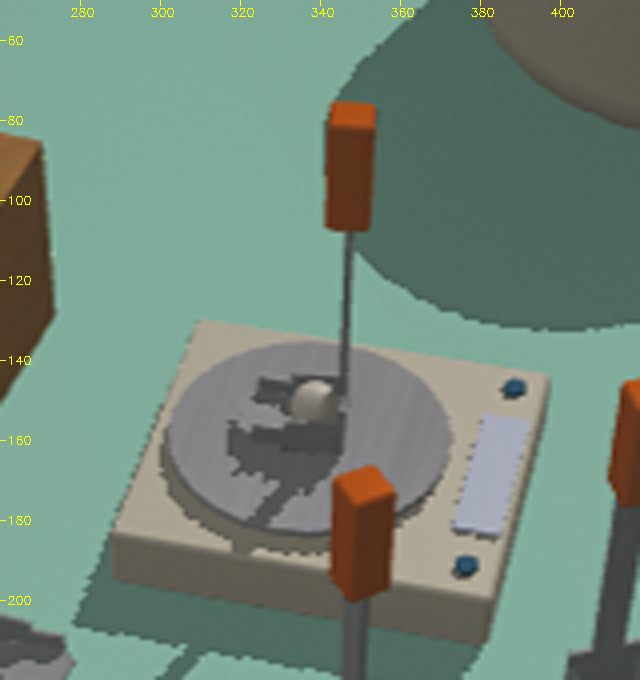

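The scoop stands upright on the steel pan (grip ~347,90; ball at ~339,150), and the gripper has moved up and clear of it.

```bash
python3 -c "
from plant import sign_off
print(sign_off())"
```

```text
the job is handed in; nothing more can be done
None
```

The job is done and handed in. The white ball is in the scoop, and the scoop is standing upright and released near the centre of the balance's steel pan, about 24 s into the 54 s allowed.

- **Scoop:** I picked up the orange-grip scoop farthest to the robot's left. I let go once and regripped it half a turn round, so that it could lean outwards inside the jar.
- **Ball:** I lowered the scoop into the white ball's jar and tilted it 45° to get the lip behind the ball. I pushed the ball to the far wall, then brought the scoop level so the ball rolled to the heel.
- **Placing:** I lifted it out, carried it over the other items, lowered it until the pan took its weight, opened the gripper and moved up about 125 mm.

**Last checks:** The final side picture shows the scoop upright with the ball at its heel. It looks unmoved from just after release, and the gripper is clear with the force reading near zero. The highest contact force I saw was about 5 N. I compared those two pictures only by eye, because my numeric comparison also covered the moving gripper and its shadow. The arm blocked the top camera's view of the pan, so I took no top picture after release.

**Disagreements:**
- The two cameras differed by up to about 8 mm on the pan centre. I aimed for the average.
- The scoop's lip touched the jar floor about 2 mm lower than my model predicted.
- The carry move stopped about 25 mm short, and I corrected that before lowering.

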